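# Fit the big cell into the bait pump

## Robot

A 6-joint arm with a two-finger parallel gripper is mounted at the origin on the work surface. World frame = base frame: x ahead of the robot, y to its left, z up, the work surface at z = 0. Lengths are in m, angles in degrees, forces in N, time in s.
With the tool pointing down it reaches from about 0.4 to 0.825 m from the base axis. Payload 7 kg.
Tool frame: the origin (TCP) lies on the centre line of the jaws, within the pads' length; the fingertips stand 19 mm ahead of it and the grasp point (between the pads) is the TCP; z points along the fingers, y is the line along which they close (so a half turn about z gives the same grasp; the last joint's range is limited). The gripper opens to 88 mm and grips with 3 to 60 N. Pads are 19 mm wide; open, the fingers measure 130 mm over their backs; the gripper's body (78 mm by 193 mm) begins 47 mm behind the grasp point.
Start: joints at [-53.738, 20.546, 0.682, 0, -70.136, -16.507], TCP at [0.228, -0.635, 0.222] pointing down, gripper open.
Joint ranges: [-176.03, 176.03], [-82.01, 121.73], [-58.28, 71.71], [-173.87, 95.51], [-174.79, -0.11], [-173.66, 173.66]. Speed limits (degrees/s): [136.94, 136.94, 172.46, 180, 180, 180].

## Interface

Orientations are given as [roll, pitch, yaw] about the fixed x, y, z axes, in that order (R = Rz(yaw) Ry(pitch) Rx(roll)).
In Python, from plant import get_state, capture, close_job gives the robot as it stands.
- The arm moves only by the tool apply_moves, never from a script. Its argument "targets" is a list of rows, each a list of 7 numbers: the opening, from 0 (shut) to 1 (fully open), then the shift along the tool's x, y, z normalised to -1 to 1, where 1 is 1000 mm, then the turn, a rotation vector about the tool's x, y, z normalised to -1 to 1, where 1 is 90 degrees. In form: [[claw, tx, ty, tz, ax, ay, az], ...]. A call has 1 to 20 rows; each row shifts and turns the commanded pose from where the row before left it, along the tool's axes as they then stand; what a row does not reach is not made up. A row lasts 1/12 s, in which the tool goes at most 41.7 mm and 7.16 degrees, less where a joint would pass 70% of its speed; a pose out of reach is approached as far as the arm can. A call with a number of a shift or a turn outside -1 to 1 is refused whole. A call with a gripper value outside its range is refused whole. The fingers move at their own pace and stop on an object; "newtons" is the grip in N (left out, the last holds). Time passes only in rows, so rows that do not move let the fingers close. It gives the time, the measured TCP pose, the force, the opening and the grip force at its end, in the units of the state.
- get_state(): the state, without advancing time (a new reading comes with each control period).
- capture(name): name is "side" or "top" or "wrist"; returns a dict with "frame" (480x640x3 uint8, red, green, blue), "range_z" (480x640 float32, m along the optical axis (not along the pixel's ray), 0 where there is no reading), "camera_matrix" (3x3 intrinsics, pixels), "k1" (the pictures are not rectified: a ray, as slopes to the right and down, at radius r is drawn at 1 + k1 r^2 times it, then the intrinsics apply), "T" (4x4, takes a point from camera to world coordinates). Camera axes: x right, y down, z forward; pixel columns grow to the right and rows downward; lengths in m; the calibration is good to about 2 mm. A picture is of the moment at which its call begins.
- close_job(): hands the job in; it is judged then, once.
The state is a dict: "time_s": time; "joints": joint angles; "qd": joint speeds; "joint_torque": joint torques, N m; "tcp_pos": TCP position; "eef_rot": TCP orientation; "contact_force": force on the tool from outside, world axes, zero at the start; "moment": the same for the moment, N m; "gripper_width": finger opening in m; "gripper_force": force on a finger pad.
Only numpy, scipy, OpenCV 4.12 (cv2) and the standard library are available. Lean on these libraries where they do the work, as an engineer would, in place of code of your own. Each camera call takes 0.05 s, during which the arm holds its last target. There are 200 camera calls.

## Task

Take the fatter of the two battery cells from the rack and fit it into the empty battery bay of the air pump: press its flat end onto the coil spring with the nub end held high, without squeezing the spring solid or forcing anything, then let the nub end down behind the fixed contact so the cell lies fully home and level, held by the spring, and let go. Leave the thinner cell in its place.

Things in the scene. Friction and masses are not known exactly. Their poses are not given: they have to be found in the camera images.
- pump: Fixed grey plastic air pump lying with its battery bay open upward. Origin under the middle of its base plate (70 mm wide, top z = 10), z up, +x along the bay from coil spring to fixed contact. The white bay slides stiffly in the case (90 N): it was left anywhere within 15 mm either way along x. This shift is NOT reported (see it, or feel for the spring); it adds to every bay x given.
- bay_mid (a point): Where the middle of the bay's carrying axis is with no shift: pump x = 0, y = 0, z = 36.5 mm; axes as the pump. Two rails (y = 11 to 15 mm each side, x = -23 to 23, top z = 24.2 from the table) carry the cell, its axis at z = 36.5, underside at z = 20. No side walls: fingers fit beside the cell. Do not press the cell on the pump with over 35 N.
- contact_mid (a point): Fixed contact with no shift: upright wall with a brass strip, 30 mm wide, inner face at pump x = 30 mm (this point, at z = 36.5), 4 mm thick, top z = 42. The gap from the free spring disc is 56.5 mm, 5 mm shorter than the cell; tipping the cell in over this wall takes 8 to 9 mm of spring travel. The motor housing stands beyond, pump x = 70 to 136, 84 mm wide, top z = 45.
- spring_mid (a point): Spring disc's face, free, with no shift: pump x = -26.5 mm, z = 36.5 (this point). Steel disc of diameter 16 mm, 3 mm thick, upright, facing +x, on a coil spring before a wall at x = -50 to -55, 32 mm wide, top z = 49. It gives along -x only.
- spring (a joint): Travel of the spring disc towards -x of the pump, in m: 0 free, about 0.005 with the cell home, 0.013 squeezed solid (over 0.011 counts as too far). The push needed is 2 N to start plus 0.8 N for each mm.
- cell_center (a point): Centre (mid length, on the axis) of the fatter cell, to be fitted: steel cylinder with a black sleeve, diameter 33 mm, 61.5 mm long over all, 0.14 kg or so, loose, lying in one of the rack's two grooves (which one varies). Its +x runs along its axis towards the nub end: nub 9.5 mm diameter, 2.5 mm long (included in the length). The other end is flat.
- cell_nub (a point): Tip of the fatter cell's nub, on its axis, 30.75 mm from its centre; axes as for its centre.
- small_cell_center (a point): Centre of the thinner cell, which stays in the rack: the same make, diameter 26 mm, 50 mm long, axis in its x, nub end at +x.
- rack: Fixed plywood rack, 80 x 136 mm plate 6 mm thick on the table; origin under its middle, z up. Two grooves along its x, centred at y = 33 and -33 mm, each of two rails (11 to 15 mm either side of the groove's middle, 50 mm long, top z = 14 mm). The fatter cell lies in one with its axis at z = 26.3 mm, the thinner in the other with its axis at z = 20.9 mm; nub ends at +x.
Not all that is in view belongs to the job. Leave any yellow look-alike of the part that bears cell_center alone.

How it is judged (in metres and radians):
On the way:
1. the cell's flat end presses the spring in by more than 4 mm while its nub end is still held high, above the fixed contact's top (value of joint spring above 0.004 m and z of cell_nub in the frame of pump above 0.047 m and x of cell_nub in the frame of pump above -0.003 m and contact force between cell and pump above 1 N), for 0.1 s.
At the end, for the whole second after the job is handed in: The fatter cell lies released in the bay, nub to the fixed contact: axis within 3 mm sideways and 2 mm in height of its seat, within 0.06 rad of the bay, centre within 17.5 mm of the pump origin along x, nub tip beyond x = 10 mm, spring in by 3 to 7.5 mm. Thinner cell still in the rack (x of cell_center in the frame of pump between -0.0175 and 0.0175 m and y of cell_center in the frame of pump between -0.003 and 0.003 m and z of cell_center in the frame of pump between 0.0345 and 0.0385 m and x of cell_nub in the frame of pump above 0.01 m and angle between the x axis of cell_center and the x axis of pump, either way round below 0.06 rad and value of joint spring between 0.003 and 0.0075 m and linear speed of cell below 0.01 m/s and horizontal distance between small_cell_center and rack below 0.045 m); the robot touches nothing.
It fails at once if the spring squeezed by more than 11 mm (value of joint spring above 0.011 m).
It fails at once if the cell pressed on the pump with more than 35 N (contact force between cell and pump above 35 N).
It fails at once if the thinner cell moved by more than 15 mm (distance of small_cell_center from where it was at the start of the episode above 0.015 m).
It also fails if it takes over 61 s, if anything falls off the work surface, if the arm or the gripper's body presses on something with over 40 N, if the wrist force passes 120 N, or if a joint passes its speed limit or range.

## Working session

There is one attempt and no reset: what is moved stays moved. The work goes in short steps, Python scripts to look and compute and a tool call to move; the robot and the scene stay as the last step left them, time stands still between calls to the robot, and variables do not carry over. Pictures are saved under pics/ and viewed, at most 10 in all, crops included, and the job is handed in when it is done.

Besides the shell and the picture viewer there is one more tool, called as name(argument=value, ...) on one line, values as JSON. apply_moves: Moves the arm, as the interface text tells. Scaled input: -1 to 1 covers 1000 mm each way for a shift and 90 degrees each way for a turn. Its arguments: {"type":"object","properties":{"targets":{"type":"array","items":{"type":"array","items":{"type":"number"}}},"newtons":{"type":"number"}},"required":["targets"]}

```bash
ls; mkdir -p pics; cat > h.py <<'E'
import numpy as np, cv2, pickle
from plant import get_state, capture, close_job
def pts(c):
    K=c["camera_matrix"];k1=c["k1"];h,w=c["range_z"].shape
    u,v=np.meshgrid(np.arange(w),np.arange(h))
    xd=(u-K[0,2])/K[0,0];yd=(v-K[1,2])/K[1,1]
    x,y=xd.copy(),yd.copy()
    for _ in range(10):
        f=1+k1*(x*x+y*y);x=xd/f;y=yd/f
    z=c["range_z"];P=np.stack([x*z,y*z,z],-1)
    return P@c["T"][:3,:3].T+c["T"][:3,3]
E
python3 - <<'E'
from h import *
for n in ["top","side","wrist"]:
    c=capture(n);pickle.dump(c,open(n+".pkl","wb"));print(n,c["T"].round(3).tolist(),c["camera_matrix"].tolist(),c["k1"])
    cv2.imwrite(f"pics/{n}0.png",c["frame"][...,::-1])
print(get_state())
E
```

```text
pics
top [[0.024, -0.993, 0.116, 0.47], [-0.999, -0.021, 0.024, -0.039], [-0.021, -0.117, -0.993, 0.774], [0.0, 0.0, 0.0, 1.0]] [[442.50099845853765, 0.0, 323.2463645939444], [0.0, 442.50099845853765, 248.40921314771265], [0.0, 0.0, 1.0]] 0.024438078015645664
side [[0.998, -0.049, 0.05, 0.509], [-0.07, -0.709, 0.702, -0.552], [0.001, -0.704, -0.71, 0.584], [0.0, 0.0, 0.0, 1.0]] [[466.29946342741187, 0.0, 317.1225649918412], [0.0, 466.29946342741187, 243.17668044626777], [0.0, 0.0, 1.0]] -0.10803021159952013
wrist [[-0.339, 0.909, 0.244, 0.163], [0.941, 0.327, 0.089, -0.66], [0.001, 0.26, -0.966, 0.384], [0.0, 0.0, 0.0, 1.0]] [[369.7895922243508, 0.0, 319.5310248783364], [0.0, 369.7895922243508, 236.95447154192667], [0.0, 0.0, 1.0]] -0.05160315948929991
{'time_s': 0.15, 'joints': array([-5.37356408e+01,  2.05831123e+01,  6.43787147e-01, -1.49033883e-02,
       -7.01365569e+01, -1.65082829e+01]), 'qd': array([ 0.04834338, -0.12931795,  0.13624572,  0.13386993, -0.04741589,
        0.04695288]), 'joint_torque': array([-7.44853678e-04, -5.83276498e+01,  2.93289202e+01,  7.00116009e+00,
        8.77205021e-03, -1.29212235e-04]), 'tcp_pos': array([ 0.22801008, -0.63489875,  0.22110911]), 'eef_rot': array([ 1.79923264e+02, -8.12985765e-03, -1.60248991e+02]), 'contact_force': array([0.54129192, 0.03082354, 1.00228332]), 'moment': array([ 0.0341644 , -0.01505602,  0.01098752]), 'gripper_force': 0.0, 'gripper_width': 0.08739859116904922}
```

View pics/top0.png

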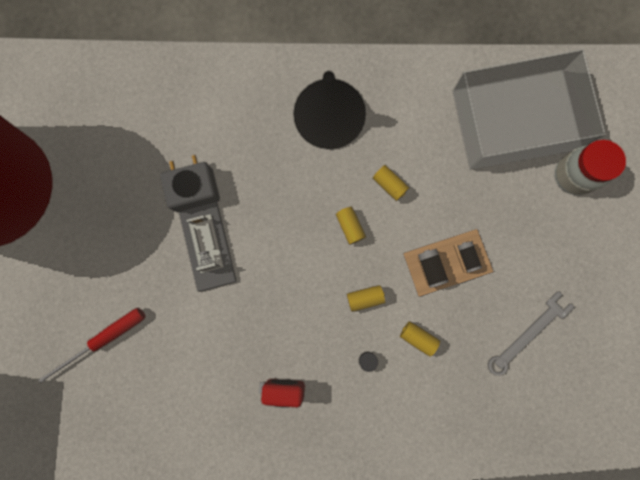

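View pics/side0.png

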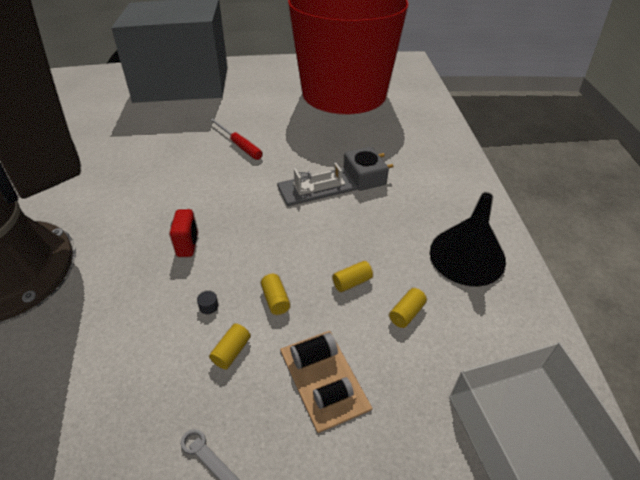

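The top picture shows two black-sleeved cells in the plywood rack, at (432,268), larger, and (470,257), smaller. There are four yellow look-alikes at (390,182), (350,225), (366,298) and (421,339). The larger black one fits the description. The pump is at (208,245), with its motor housing at (190,187). I'll confirm with an enlarged crop and measure from depth.

```bash
python3 - <<'E'
from h import *
t=pickle.load(open("top.pkl","rb"));s=pickle.load(open("side.pkl","rb"))
def crop(c,x,y,w,h,f):return cv2.resize(c["frame"][y:y+h,x:x+w,::-1],(w*f,h*f),interpolation=cv2.INTER_CUBIC)
a=np.vstack([np.hstack([crop(t,395,220,100,75,4),crop(t,155,150,100,150,2)[:300].copy()[:, :200]]),np.hstack([crop(s,275,325,100,75,4),crop(s,275,140,120,75,4)[:,:200]])])
b=np.hstack([crop(t,160,215,80,80,5),crop(s,275,150,80,80,5)])
cv2.imwrite("pics/crop1.png",a)
cv2.imwrite("pics/crop2.png",b)
P=pts(t);Q=pts(s)
for n,D in(("top",P),("side",Q)):
    # rack plate and cells
    m=(D[...,0]>.3)&(D[...,0]<.6)&(D[...,1]<-.1)&(D[...,1]>-.45)
    print(n)
for (u,v) in [(432,268),(428,255),(435,280),(470,257),(410,262),(478,235),(490,268),(420,292),(186,184),(207,245),(190,280),(228,285)]:print("t",u,v,P[v,u].round(4))
for (u,v) in [(315,350),(333,393),(320,185),(365,168),(340,185),(300,185)]:print("s",u,v,Q[v,u].round(4))
E
```

```text
top
side
t 432 268 [ 0.527  -0.2011  0.0437]
t 428 255 [ 0.5485 -0.195   0.042 ]
t 435 280 [ 0.5074 -0.2058  0.0439]
t 470 257 [ 0.5475 -0.2657  0.0351]
t 410 262 [ 0.5394 -0.1714  0.0072]
t 478 235 [ 0.4702 -0.0391  0.7743]
t 490 268 [ 0.5321 -0.3076  0.0081]
t 420 292 [ 0.4882 -0.1888  0.0058]
t 186 184 [0.659  0.2119 0.0501]
t 207 245 [0.5604 0.1809 0.0158]
t 190 280 [0.4998 0.2117 0.0008]
t 228 285 [0.4926 0.1447 0.    ]
s 315 350 [ 0.5306 -0.2163  0.0404]
s 333 393 [ 0.5496 -0.2762  0.0317]
s 320 185 [0.566  0.1667 0.0179]
s 365 168 [0.6548 0.1802 0.0447]
s 340 185 [0.6066 0.176  0.0085]
s 300 185 [0.5266 0.1522 0.0315]
```

View pics/crop1.png

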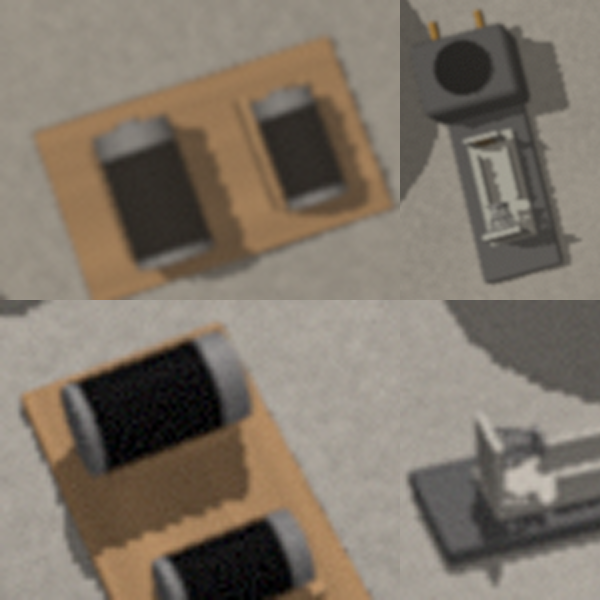

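View pics/crop2.png

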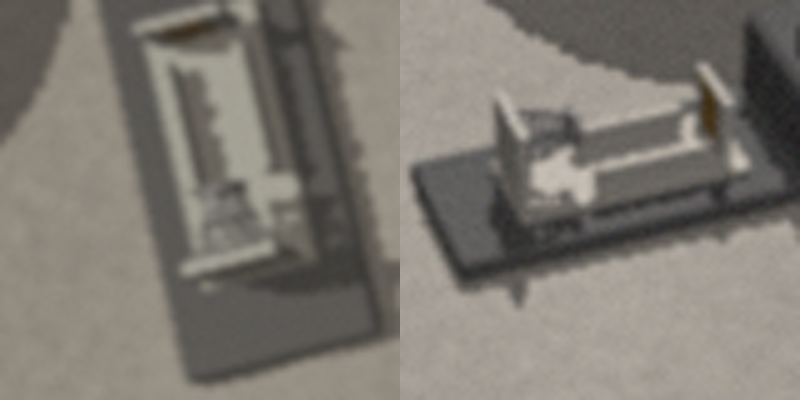

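The crop confirms the target: the larger black-sleeved cell in the rack's +y groove, with the thinner one beside it. In the other crop the pump bay has its spring wall at the near end and the brass contact at the motor end. Next I'll take the wrist camera over the rack.

```bash
cat >> h.py <<'E'
from scipy.spatial.transform import Rotation as Ro
def go(p,rpy,p0=None,r0=None):
    """total tool-frame shift (units) and turn (units), rows needed"""
    s=get_state();p0=s["tcp_pos"] if p0 is None else np.array(p0);r0=s["eef_rot"] if r0 is None else r0
    A=Ro.from_euler("xyz",r0,degrees=True);B=Ro.from_euler("xyz",rpy,degrees=True)
    d=A.inv().apply(np.array(p)-p0);w=(A.inv()*B).as_rotvec(degrees=True)
    print("shift mm",(d*1e3).round(2),"turn deg",w.round(3),"turn units",(w/90).round(4))
E
python3 - <<'E'
from h import *
go([.52,-.205,.17],[180,0,-165.3])
E
```

```text
shift mm [-420.1   305.87   51.46] turn deg [ 0.076 -0.012  5.051] turn units [ 0.0008 -0.0001  0.0561]
```

apply_moves(targets=[[0.58,-0.028,0.0204,0.0034,0,0,0],[0.58,-0.028,0.0204,0.0034,0,0,0],[0.58,-0.028,0.0204,0.0034,0,0,0],[0.58,-0.028,0.0204,0.0034,0,0,0],[0.58,-0.028,0.0204,0.0034,0,0,0],[0.58,-0.028,0.0204,0.0034,0,0,0],[0.58,-0.028,0.0204,0.0034,0,0,0],[0.58,-0.028,0.0204,0.0034,0,0,0],[0.58,-0.028,0.0204,0.0034,0,0,0],[0.58,-0.028,0.0204,0.0034,0,0,0],[0.58,-0.028,0.0204,0.0034,0,0,0],[0.58,-0.028,0.0204,0.0034,0,0,0],[0.58,-0.028,0.0204,0.0034,0,0,0],[0.58,-0.028,0.0204,0.0034,0,0,0],[0.58,-0.028,0.0204,0.0034,0,0,0],[0.58,0,0,0,0,0,0.056],[0.58,0,0,0,0,0,0],[0.58,0,0,0,0,0,0],[0.58,0,0,0,0,0,0]], newtons=30)

```text
time_s: 1.73
tcp_pos: [0.5195, -0.2058, 0.1708]
eef_rot: [180.0, -0.0, -165.2]
contact_force: [0.2, 0.5, 0.4]
gripper_width: 0.0507
gripper_force: 0.0
```

```bash
python3 - <<'E'
from h import *
s=get_state();print(s["time_s"],s["tcp_pos"],s["eef_rot"],s["contact_force"],s["gripper_width"],s["joints"])
c=capture("wrist");pickle.dump(c,open("w1.pkl","wb"));print(c["T"].round(3))
cv2.imwrite("pics/w1.png",c["frame"][...,::-1])
E
```

```text
1.7333 [ 0.51947433 -0.20578963  0.17078733] [ 1.79994621e+02 -1.90905747e-02 -1.65186196e+02] [0.17508474 0.45734864 0.4203937 ] 0.05074855502408759 [-1.53487893e+00  1.19550657e+01 -1.83341862e+01  2.45779712e-04
 -5.97305808e+01 -7.36514424e+01]
[[-0.256  0.933  0.251  0.453]
 [ 0.967  0.248  0.067 -0.225]
 [-0.     0.26  -0.966  0.334]
 [ 0.     0.     0.     1.   ]]
```

View pics/w1.png

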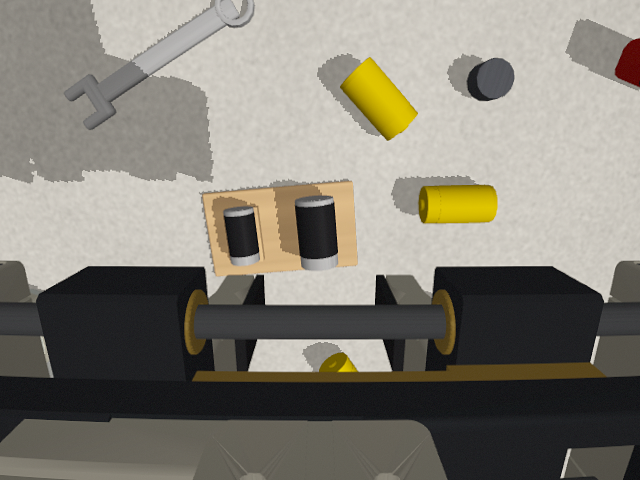

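The wrist view shows the fat cell at (317,232) and the thin one at (242,236), both on the rack, with the yellow look-alikes off the rack. Image down is world +x. I'll fit poses by depth and enlarge the cells to find the nub end.

```bash
python3 - <<'E'
from h import *
from scipy.optimize import least_squares
w=pickle.load(open("w1.pkl","rb"));t=pickle.load(open("top.pkl","rb"));s=pickle.load(open("side.pkl","rb"))
cr=lambda c,x,y,ww,h,f:cv2.resize(c["frame"][y:y+h,x:x+ww,::-1],(ww*f,h*f),interpolation=cv2.INTER_CUBIC)
cv2.imwrite("pics/w1c.png",np.hstack([cr(w,290,185,60,95,6),cr(w,215,195,60,95,6)]))
for n,c in(("w",w),("t",t),("s",s)):
    P=pts(c).reshape(-1,3);C=c["frame"].reshape(-1,3).astype(int)
    near=(np.abs(P[:,0]-.527)<.06)&(np.abs(P[:,1]+.201)<.035)
    A=P[near&(P[:,2]>.024)&(P[:,2]<.05)]
    # drop points off cell laterally
    f=lambda q:(np.hypot((A[:,1]-q[0]-np.tan(q[2])*(A[:,0]-.527))*np.cos(q[2]),A[:,2]-q[1])-.0165)
    r=least_squares(f,[-.2,.026,.25],loss="soft_l1",f_scale=.001)
    q=r.x;u=np.array([np.cos(q[2]),np.sin(q[2])]);k=np.abs(f(q))<.003
    a=(A[k,:2]-[.527,q[0]])@u
    h=np.histogram(a,np.arange(-.045,.046,.003))[0]
    lo,hi=np.percentile(a,[.5,99.5])
    print(n,len(A),"y@x=.527 %.4f z %.4f yaw %.2f"%(q[0],q[1],np.degrees(q[2])),"ends",lo.round(4),hi.round(4),"mid",(np.array([.527,q[0]])+u*(lo+hi)/2).round(4),"rms",np.sqrt((f(q)[k]**2).mean()).round(4))
    # rack plate
    near=(np.abs(P[:,0]-.53)<.09)&(np.abs(P[:,1]+.235)<.11)&(P[:,2]<.015)&(P[:,2]>-.005)
    wood=near&(C[:,0]-C[:,2]>40)
    R=P[wood];print("  rack",len(R),np.median(R[:,2]).round(4),cv2.minAreaRect((R[:,:2]*1000).astype(np.float32)))
E
```

```text
w 2780 y@x=.527 -0.2076 z 0.0264 yaw 19.72 ends -0.0281 0.0304 mid [ 0.5281 -0.2072] rms 0.0006
  rack 7840 0.0062 ((531.8887329101562, -209.74261474609375), (81.621826171875, 198.1048126220703), 19.6943359375)
t 724 y@x=.527 -0.2068 z 0.0270 yaw 19.39 ends -0.0273 0.031 mid [ 0.5287 -0.2061] rms 0.001
  rack 2041 0.0068 ((541.4785766601562, -237.593994140625), (79.33056640625, 138.0720977783203), 19.684032440185547)
s 1034 y@x=.527 -0.2077 z 0.0249 yaw 19.67 ends -0.027 0.0319 mid [ 0.5293 -0.2069] rms 0.0009
  rack 3024 0.0046 ((532.0096435546875, -208.8070068359375), (81.60635375976562, 197.24124145507812), 19.573955535888672)
```

View pics/w1c.png

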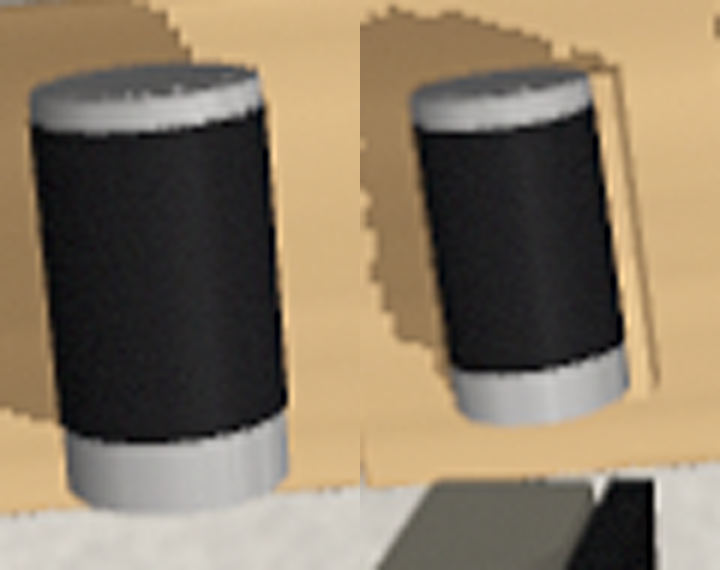

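The visible -x end is flat with no nub on either cell, so the nub faces +x as described. All three views agree on the centre at (0.5285,-0.207), z≈0.026 and yaw 19.6°.

```bash
python3 - <<'E'
from h import *
go([.5287,-.2068,.030],[180,0,-160.4])
E
```

```text
shift mm [ -8.75  -3.11 140.91] turn deg [ 0.    -0.006 -4.832] turn units [ 0.     -0.0001 -0.0537]
```

apply_moves(targets=[[0.58,-0.0087,-0.0031,0,0,0,0],[0.58,0,0,0,0,0,-0.0537],[0.58,0,0,0.03,0,0,0],[0.58,0,0,0.03,0,0,0],[0.58,0,0,0.03,0,0,0],[0.58,0,0,0.02,0,0,0],[0.58,0,0,0.01,0,0,0],[0.58,0,0,0.01,0,0,0],[0.58,0,0,0.0055,0,0,0],[0.58,0,0,0.005,0,0,0],[0.58,0,0,0,0,0,0],[0.58,0,0,0,0,0,0]])

```text
time_s: 2.78
tcp_pos: [0.5297, -0.2062, 0.0311]
eef_rot: [-180.0, 0.1, -160.4]
contact_force: [0.3, -0.3, -0.8]
gripper_width: 0.0508
gripper_force: 0.0
```

apply_moves(targets=[[0.3,0,0,0,0,0,0],[0.3,0,0,0,0,0,0],[0.3,0,0,0,0,0,0],[0.3,0,0,0,0,0,0],[0.3,0,0,0,0,0,0],[0.3,0,0,0,0,0,0],[0.3,0,0,0,0,0,0],[0.3,0,0,0,0,0,0]], newtons=30)

```text
time_s: 3.45
tcp_pos: [0.5293, -0.206, 0.0304]
eef_rot: [180.0, 0.0, -160.4]
contact_force: [-0.9, 1.8, 1.1]
gripper_width: 0.0265
gripper_force: 6.6
```

Width 26.5 mm is less than the 33 mm cell, so I'm checking before lifting.

```bash
python3 - <<'E'
from h import *
print(get_state()["gripper_width"],get_state()["gripper_force"])
o=[]
for n,(x,y,w,h,f) in (("side",(255,300,160,150,3)),("top",(380,200,130,150,3))):
    c=capture(n);pickle.dump(c,open(n+"2.pkl","wb"))
    o.append(cv2.resize(c["frame"][y:y+h,x:x+w,::-1],(w*f if n=="side" else 320,450)))
cv2.imwrite("pics/g.png",np.hstack(o))
E
```

```text
0.026534289308103132 6.571330949664116
```

View pics/g.png

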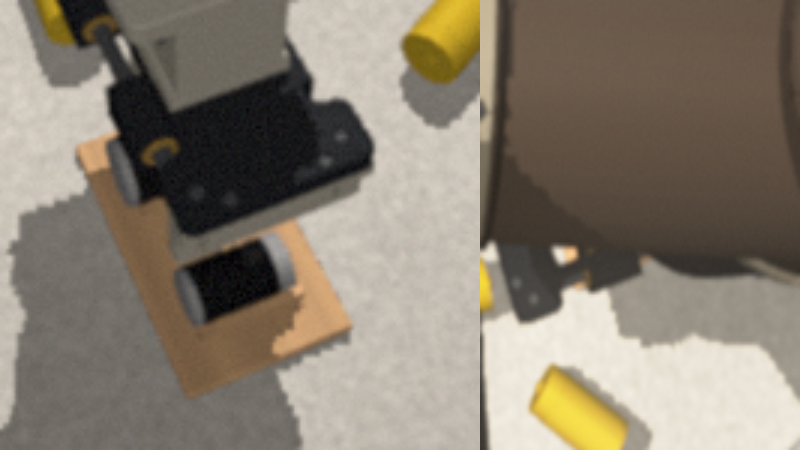

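The side crop shows the fat cell's end between the fingers at (130,170), and the thin cell undisturbed at (235,280). I'll close fully and check the width again.

apply_moves(targets=[[0.0,0,0,0,0,0,0],[0.0,0,0,0,0,0,0],[0.0,0,0,0,0,0,0],[0.0,0,0,0,0,0,0],[0.0,0,0,0,0,0,0],[0.0,0,0,0,0,0,0]], newtons=30)

```text
time_s: 4.05
tcp_pos: [0.5292, -0.206, 0.0304]
eef_rot: [180.0, 0.0, -160.5]
contact_force: [0.3, 2.3, 1.4]
gripper_width: 0.0249
gripper_force: 25.0
```

```bash
python3 - <<'E'
from h import *
s=get_state();print(s)
c=capture("side");pickle.dump(c,open("side3.pkl","wb"))
P=pts(c)
# fat cell: project predicted end centre & look at steel end plane
b=np.array([.5287,-.2068,.0263]);u=np.array([np.cos(np.radians(19.6)),np.sin(np.radians(19.6)),0])
D=P.reshape(-1,3)-b;a=D@u;r=D-a[:,None]*u
for n in("side.pkl","side3.pkl"):
    P=pts(pickle.load(open(n,"rb"))).reshape(-1,3);D=P-b;a=D@u;r=D-a[:,None]*u;R=np.linalg.norm(r,axis=1)
    m=(a<-.02)&(a>-.036)&(R<.02)&(P[:,2]>.012);print(n,m.sum(),P[m].mean(0).round(4),np.percentile(P[m],[2,98],axis=0).round(4).tolist(),np.median(a[m]).round(4))
E
```

```text
{'time_s': 4.05, 'joints': array([-1.53658074e+00,  2.18447558e+01, -2.60740973e+01, -5.53567133e-03,
       -4.20768938e+01, -6.89111745e+01]), 'qd': array([-0.07133047, -0.00517825,  0.01368412,  0.01636262, -0.07304006,
       -0.00062169]), 'joint_torque': array([-1.19779006e+00, -5.08238161e+01,  2.04326713e+01,  5.39196342e+00,
       -7.23922346e-02, -3.05815396e-03]), 'tcp_pos': array([ 0.52922767, -0.20604064,  0.03036672]), 'eef_rot': array([ 1.79998069e+02,  5.30296909e-03, -1.60451864e+02]), 'contact_force': array([0.27482314, 2.29831789, 1.41962613]), 'moment': array([ 0.89573441, -0.02615651,  0.01116263]), 'gripper_force': 25.011676847934723, 'gripper_width': 0.02494445871617567}
side.pkl 232 [ 0.5061 -0.2203  0.033 ] [[0.4978, -0.2316, 0.0149], [0.5147, -0.2033, 0.042]] -0.0263
side3.pkl 198 [ 0.5058 -0.2217  0.0316] [[0.4977, -0.2316, 0.0144], [0.5148, -0.204, 0.0413]] -0.0275
```

apply_moves(targets=[[0.0,0,0,-0.003,0,0,0],[0.0,0,0,-0.01,0,0,0],[0.0,0,0,-0.03,0,0,0],[0.0,0,0,-0.04,0,0,0],[0.0,0,0,-0.037,0,0,0],[0.0,0,0,0,0,0,0],[0.0,0,0,0,0,0,0]])

```text
time_s: 4.68
tcp_pos: [0.5306, -0.2064, 0.1537]
eef_rot: [-179.9, 0.3, -160.5]
contact_force: [0.2, 0.5, -1.4]
gripper_width: 0.0249
gripper_force: 24.3
```

```bash
python3 - <<'E'
from h import *
s=get_state();print(s["tcp_pos"],s["eef_rot"],s["contact_force"],s["gripper_width"],s["gripper_force"])
o=[]
for n in("side","wrist"):
    c=capture(n);pickle.dump(c,open(n+"4.pkl","wb"));o.append(c["frame"][...,::-1])
T=c["T"];
cv2.imwrite("pics/lift.png",np.hstack([cv2.resize(o[0][180:420,220:480],(390,360)),cv2.resize(o[1][180:480,120:520],(400,300)) if 0 else cv2.resize(o[1][120:480,120:520],(400,360))]))
E
```

```text
[ 0.53062805 -0.20640896  0.15369577] [-179.85867498    0.30293734 -160.45040797] [ 0.18255069  0.53909323 -1.42209755] 0.024887644689832053 24.25885319709778
```

View pics/lift.png

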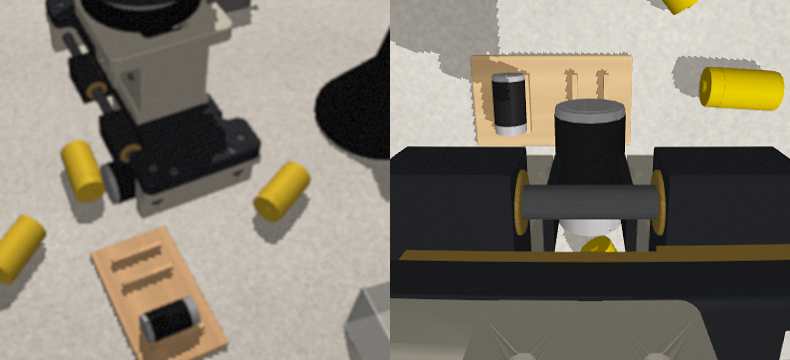

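The cell is in hand with its flat end visible at crop (590,110), and the thin cell is still in the rack. Next come the in-hand cell pose and a pump estimate from the first top and side pictures.

```bash
cat > cell.py <<'E'
from h import *
from scipy.optimize import least_squares
def inhand(c,s,show=True):
    R=Ro.from_euler("xyz",s["eef_rot"],degrees=True)
    P=R.inv().apply((pts(c).reshape(-1,3)-s["tcp_pos"]))
    m=(np.abs(P[:,0])<.042)&(np.abs(P[:,1])<.017)&(np.abs(P[:,2])<.03)&(c["range_z"].ravel()>0)
    A=P[m]
    # axis: y=q0+q2 x, z=q1+q3 x
    f=lambda q,A=A:np.hypot(A[:,1]-q[0]-q[2]*A[:,0],A[:,2]-q[1]-q[3]*A[:,0])-.0165
    k=(A[:,0]<.026)  # avoid end face (flat end at tool +x)
    r=least_squares(lambda q:f(q)[k],[0,.004,0,0],loss="soft_l1",f_scale=.001);q=r.x
    rad=f(q)+.0165
    e=A[(rad<.014)&(A[:,0]>.02)]
    print("axis y %.4f z %.4f yaw %.2f pitch %.2f"%(q[0],q[1],*np.degrees(q[2:])),"rms",np.sqrt(np.mean(np.clip(f(q)[k],-.003,.003)**2)).round(4),"flat face x",np.median(e[:,0]).round(4),len(e),"body x range",np.percentile(A[np.abs(rad-.0165)<.002][:,0],[1,99]).round(4))
    return q
E
python3 - <<'E'
from cell import *
inhand(pickle.load(open("wrist4.pkl","rb")),get_state())
for n in("top","side"):
    c=pickle.load(open(n+".pkl","rb"));P=pts(c).reshape(-1,3)
    m=(P[:,0]>.46)&(P[:,0]<.74)&(P[:,1]>.09)&(P[:,1]<.27)
    H=P[m&(P[:,2]>.038)&(P[:,0]>.6)];b=P[m&(P[:,2]>.006)&(P[:,2]<.014)]
    for l,X in(("housing",H),("base",b)):print(n,l,len(X),np.median(X[:,2]).round(4),[np.round(v,1) for v in cv2.minAreaRect((X[:,:2]*1e3).astype(np.float32))])
E
```

```text
axis y -0.0013 z 0.0026 yaw -0.16 pitch -0.42 rms 0.0011 flat face x 0.0302 690 body x range [-0.0284  0.03  ]
top housing 1895 0.0462 [array([645.6, 208.7]), array([96., 86.]), np.float64(17.0)]
top base 2551 0.011 [array([585.1, 208.9]), array([211., 115.]), np.float64(13.7)]
side housing 843 0.0441 [array([646.5, 208.2]), array([94.4, 86.4]), np.float64(15.2)]
side base 1357 0.009 [array([591.1, 186.9]), array([208.3,  77.7]), np.float64(15.6)]
```

```bash
python3 - <<'E'
from h import *
go([.615,.197,.20],[180,0,-165])
E
```

```text
shift mm [-216.24  350.94  -49.62] turn deg [ 0.029 -0.013  4.525] turn units [ 0.0003 -0.0001  0.0503]
```

apply_moves(targets=[[0.0,0,0,-0.025,0,0,0],[0.0,0,0,-0.0246,0,0,0],[0.0,-0.0155,0.025,0,0,0,0],[0.0,-0.0155,0.025,0,0,0,0],[0.0,-0.0155,0.025,0,0,0,0],[0.0,-0.0155,0.025,0,0,0,0],[0.0,-0.0155,0.025,0,0,0,0],[0.0,-0.0155,0.025,0,0,0,0],[0.0,-0.0155,0.025,0,0,0,0],[0.0,-0.0155,0.025,0,0,0,0],[0.0,-0.0155,0.025,0,0,0,0],[0.0,-0.0155,0.025,0,0,0,0],[0.0,-0.0155,0.025,0,0,0,0],[0.0,-0.0155,0.025,0,0,0,0],[0.0,-0.0155,0.025,0,0,0,0],[0.0,-0.0155,0.025,0,0,0,0],[0.0,0,0,0,0,0,0.05],[0.0,0,0,0,0,0,0],[0.0,0,0,0,0,0,0],[0.0,0,0,0,0,0,0]])

```text
time_s: 6.45
tcp_pos: [0.616, 0.1954, 0.1989]
eef_rot: [-180.0, -0.1, -164.9]
contact_force: [-0.0, -0.4, -0.9]
gripper_width: 0.0249
gripper_force: 24.3
```

```bash
python3 - <<'E'
from cell import *
s=get_state();print(s["tcp_pos"],s["eef_rot"],s["contact_force"])
c=capture("wrist");pickle.dump((c,s),open("w5.pkl","wb"));inhand(c,s)
cv2.imwrite("pics/w5.png",c["frame"][...,::-1])
E
```

```text
[0.61598051 0.19539807 0.19890006] [-1.79963913e+02 -1.17500558e-01 -1.64870729e+02] [-0.04183391 -0.36263295 -0.89677259]
axis y -0.0009 z 0.0039 yaw -0.16 pitch -0.46 rms 0.0011 flat face x 0.0309 674 body x range [-0.0278  0.0306]
```

View pics/w5.png

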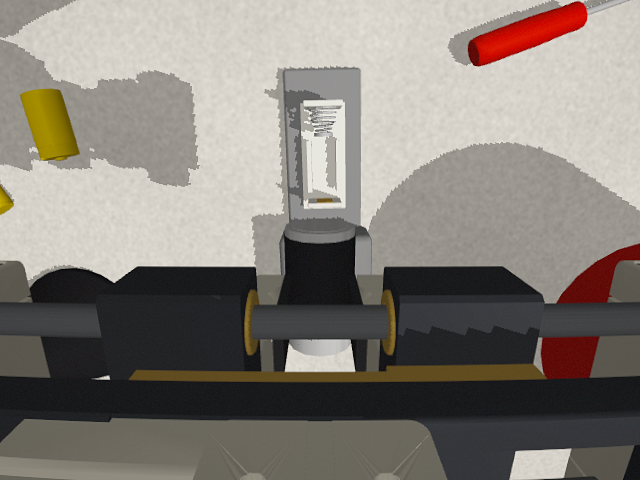

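The bay is in clear view: spring wall at (323,103), contact wall at (323,205), and base plate edges at columns 285 and 360. I'll fit these from depth in pump-aligned axes.

```bash
python3 - <<'E'
from h import *
c,s=pickle.load(open("w5.pkl","rb"));t=pickle.load(open("top.pkl","rb"))
sd=pickle.load(open("side.pkl","rb"))
import sys
P=pts(c);sub=np.zeros(P.shape[:2],bool);sub[60:225,265:372]=1
base=P[sub&(P[...,2]>.006)&(P[...,2]<.014)];r=cv2.minAreaRect((base[:,:2]*1e3).astype(np.float32));print("w base",r,np.median(base[:,2]))
# yaw by side edges: left/right extreme per row
E=[]
for side in(0,1):
    pp=[]
    for v in range(75,205,2):
        k=np.where(sub[v]&(P[v,:,2]>.006)&(P[v,:,2]<.014))[0]
        if len(k):pp.append(P[v,k[-1 if side else 0],:2])
    pp=np.array(pp)*1e3
    vx,vy,x0,y0=cv2.fitLine(pp.astype(np.float32),cv2.DIST_HUBER,0,.01,.01).ravel();a=np.degrees(np.arctan(vy/vx));E.append((a,x0,y0));print("edge",side,a,x0,y0)
yaw=np.radians(np.mean([e[0] for e in E]));u=np.array([np.cos(yaw),np.sin(yaw)]);n=np.array([-u[1],u[0]])
lat=[np.array(e[1:])@n for e in E];mid=np.mean(lat);print("yaw",np.degrees(yaw),"lat",lat,"mid",mid,"width",abs(lat[0]-lat[1]))
for nm,cc in(("w",c),("t",t),("s",sd)):
    Q=pts(cc).reshape(-1,3);X=(Q[:,:2]*1e3)@u;Y=(Q[:,:2]*1e3)@n-mid;Z=Q[:,2]*1e3
    ok=(X>520)&(X<680)&(np.abs(Y)<40)
    for l,(z0,z1),lim in(("all>40",(40,56),18),("38-43.5",(37,44),18),("base",(6,14),40)):
        m=ok&(Z>z0)&(Z<z1)&(np.abs(Y)<lim)
        h,e=np.histogram(X[m],np.arange(520,684,2));print(nm,l,[(int(a),int(b)) for a,b in zip(e,h) if b>3][:45])
    m=ok&(Z>45)&(Z<55)&(X<600);print(nm,"springwall Y",np.percentile(Y[m],[1,50,99]).round(1),"X",np.percentile(X[m],[1,50,99]).round(1),np.median(Z[m]))
    m=ok&(Z>39)&(Z<45)&(X>620)&(X<655)&(abs(Y)<20);print(nm,"contact Y",np.percentile(Y[m],[1,50,99]).round(1),"X",np.percentile(X[m],[1,50,99]).round(1),np.median(Z[m]))
E
```

```text
w base ((558.4710693359375, 181.76779174804688), (144.90049743652344, 69.9929428100586), 16.636486053466797) 0.010528791559467648
edge 0 16.487358 558.81696 145.9804
edge 1 16.72994 543.42566 213.51834
yaw 16.608648 lat [np.float32(-19.838333), np.float32(49.28122)] mid 14.721443 width 69.11955
w all>40 [(546, 103), (548, 102), (550, 96), (552, 36), (554, 22), (556, 29), (558, 23), (560, 25), (562, 28), (564, 9), (566, 31), (568, 7), (570, 25), (572, 37), (574, 24), (630, 65), (632, 72), (634, 32)]
w 38-43.5 [(550, 16), (552, 9), (554, 7), (556, 8), (558, 7), (560, 7), (562, 17), (564, 6), (566, 22), (568, 10), (570, 24), (572, 27), (574, 16), (630, 87), (632, 72), (634, 32)]
w base [(520, 184), (522, 186), (524, 181), (526, 192), (528, 180), (530, 183), (532, 179), (534, 183), (536, 183), (538, 178), (540, 180), (542, 93), (544, 83), (546, 82), (548, 97), (550, 121), (552, 114), (554, 150), (556, 127), (558, 126), (560, 135), (562, 133), (564, 117), (566, 130), (568, 136), (570, 131), (572, 108), (574, 136), (576, 157), (578, 132), (580, 136), (582, 132), (584, 135), (586, 128), (58
[... 1675 characters left out ...]
, (662, 19), (664, 6), (666, 9), (668, 7), (672, 5)]
s base [(520, 23), (522, 22), (524, 24), (526, 23), (528, 25), (530, 20), (532, 24), (534, 24), (536, 19), (538, 22), (540, 23), (542, 25), (544, 24), (546, 24), (548, 17), (550, 9), (552, 13), (554, 9), (556, 14), (558, 13), (560, 20), (562, 17), (564, 13), (566, 21), (568, 17), (570, 23), (572, 18), (574, 21), (576, 21), (578, 15), (580, 18), (582, 13), (584, 14), (586, 13), (588, 13), (590, 12), (592, 14), (594, 12), (596, 15), (598, 14), (600, 10), (602, 13), (604, 11), (606, 14), (608, 15)]
s springwall Y [-16.8  -2.2  16.7] X [546.7 549.2 560.7] 47.09892655750125
s contact Y [-14.6   1.1  12. ] X [631.2 633.1 635.6] 40.43277513068233
```

Wrist, top and side agree: yaw is 16.6°, and the bay zero is at X=600.7 mm along the pump axis (spring wall at 546–551, contact face at about 630.5), a shift of roughly +11 mm. Next is the tilt-in path.

```bash
cat > plan.py <<'E'
from h import *
YAW=16.6;X0=600.7;N0=15.5;FX=30.3;AZ=3.5
u=np.array([np.cos(np.radians(YAW)),np.sin(np.radians(YAW)),0]);n=np.array([-u[1],u[0],0]);zz=np.array([0,0,1.])
def pose(th,xb,zb):
    c,s=np.cos(np.radians(th)),np.sin(np.radians(th));a=c*u+s*zz;up=-s*u+c*zz
    p=(X0+xb)*u+N0*n+zb*zz+16.5*up+FX*a+AZ*up
    R=np.stack([-a,n,-up],1)
    return p,Ro.from_matrix(R)
def info(th,xb,zb):
    c,s=np.cos(np.radians(th)),np.sin(np.radians(th))
    h=min(33,(44.5-zb)/c);tr=-26.5-(xb-h*s)
    sh=(xb+59*c,zb+59*s);nb=(xb+61.5*c-11.75*s,zb+61.5*s+11.75*c)
    xf=xb-16.5*s;rail=(zb+16.5*c)+(-23-xf)*np.tan(np.radians(th))-24.2-12.3/c
    gen=zb+(30-xb)*np.tan(np.radians(th))
    print("th%5.1f xb%6.1f zb%5.1f travel%5.1f shoulder(%.1f,%.1f) nublow(%.1f,%.1f) railclr%5.1f gen@30 %.1f"%(th,xb,zb,tr,*sh,*nb,rail,gen))
def inv_state(s):
    """current (th,xb,zb,lateral) from measured pose"""
    R=Ro.from_euler("xyz",s["eef_rot"],degrees=True).as_matrix();a=-R[:,0];up=-R[:,2]
    b=s["tcp_pos"]*1e3-16.5*up-FX*a-AZ*up
    th=np.degrees(np.arcsin(a[2]));return th,b@u-X0,b[2],b@n-N0
def step(q0,q1):
    """tool-frame move from state q0 to q1 (th,xb,zb)"""
    p0,R0=pose(*q0);p1,R1=pose(*q1)
    return np.r_[R0.inv().apply(p1-p0)/1e3,(R0.inv()*R1).as_rotvec(degrees=True)/90]
E
python3 - <<'E'
from plan import *
s=get_state();print(inv_state(s))
for q in [(30,-10.4,23.5),(30,-14.4,23.5),(30,-20,23.5),(27,-23,23),(24,-25,22.5),(22,-25.7,22),(20,-26.4,21.5),(17,-27.4,21),(14,-28.2,20.5),(10,-29.2,20.5),(6,-30.5,20.5),(3,-31.6,20.5),(0,-32.2,20.3)]:info(*q)
p0,R0=pose(0,inv_state(s)[1],inv_state(s)[2])
p,R=pose(30,-10.4,80)
print("tilt rot",(R0.inv()*R).as_rotvec(degrees=True)); go(p/1e3,R.as_euler("xyz",degrees=True))
print(p)
A=Ro.from_euler("xyz",s["eef_rot"],degrees=True);d=R.inv().apply(p/1e3-s["tcp_pos"]);print("after-tilt shift",d)
E
```

```text
(np.float64(-0.07342507518271653), np.float64(15.279112303123043), np.float64(179.3713989559422), np.float64(-3.5629509194913282))
th 30.0 xb -10.4 zb 23.5 travel -4.0 shoulder(40.7,53.0) nublow(37.0,64.4) railclr -3.1 gen@30 46.8
th 30.0 xb -14.4 zb 23.5 travel  0.0 shoulder(36.7,53.0) nublow(33.0,64.4) railclr -0.8 gen@30 49.1
th 30.0 xb -20.0 zb 23.5 travel  5.6 shoulder(31.1,53.0) nublow(27.4,64.4) railclr  2.4 gen@30 52.4
th 27.0 xb -23.0 zb 23.0 travel  7.5 shoulder(29.6,49.8) nublow(26.5,61.4) railclr  3.5 gen@30 50.0
th 24.0 xb -25.0 zb 22.5 travel  8.3 shoulder(28.9,46.5) nublow(26.4,58.2) railclr  3.8 gen@30 47.0
th 22.0 xb -25.7 zb 22.0 travel  8.3 shoulder(29.0,44.1) nublow(26.9,55.9) railclr  3.4 gen@30 44.5
th 20.0 xb -26.4 zb 21.5 travel  8.3 shoulder(29.0,41.7) nublow(27.4,53.6) railclr  3.0 gen@30 42.0
th 17.0 xb -27.4 zb 21.0 travel  8.1 shoulder(29.0,38.2) nublow(28.0,50.2) railclr  2.5 gen@30 38.5
th 14.0 xb -28.2 zb 20.5 travel  7.7 shoulder(29.0,34.8) nublow(28.6,46.8) railclr  1.9 gen@30 35.0
th 10.0 xb -29.2 zb 20.5 travel  6.9 shoulder(28.9,30.7) nublow(29.3,42.8) railclr  1.7 gen@30 30.9
th  6.0 xb -30.5 zb 20.5 travel  6.5 shoulder(28.2,26.7) nublow(29.4,38.6) railclr  1.3 gen@30 26.9
th  3.0 xb -31.6 zb 20.5 travel  6.4 shoulder(27.3,23.6) nublow(29.2,35.5) railclr  1.0 gen@30 23.7
th  0.0 xb -32.2 zb 20.3 travel  5.7 shoulder(26.8,20.3) nublow(29.3,32.0) railclr  0.3 gen@30 20.3
tilt rot [ 1.60858964e-15 -3.00000000e+01  0.00000000e+00]
shift mm [39.74  3.34 86.91] turn deg [ -0.416 -30.072  -1.463] turn units [-0.0046 -0.3341 -0.0163]
[576.83335061 188.13558504 112.47050808]
after-tilt shift [0.07785893 0.00435032 0.05534777]
```

apply_moves(targets=[[0,0,0,0,0,0,-0.0163],[0,0,0,0,0,-0.0667,0],[0,0,0,0,0,-0.0667,0],[0,0,0,0,0,-0.0667,0],[0,0,0,0,0,-0.0667,0],[0,0,0,0,0,-0.0667,0],[0,0.0195,0.0011,0.0138,0,0,0],[0,0.0195,0.0011,0.0138,0,0,0],[0,0.0195,0.0011,0.0138,0,0,0],[0,0.0195,0.0011,0.0138,0,0,0],[0,0,0,0,0,0,0],[0,0,0,0,0,0,0],[0,0,0,0,0,0,0],[0,0,0,0,0,0,0]], newtons=45)

```text
time_s: 7.67
tcp_pos: [0.6092, 0.1776, 0.1567]
eef_rot: [-178.4, 28.8, -163.8]
contact_force: [-0.4, 0.2, -1.5]
gripper_width: 0.0239
gripper_force: 36.4
```

```bash
python3 - <<'E'
from plan import *
from cell import inhand
s=get_state();q=inv_state(s);print(np.round(q,2),s["eef_rot"],s["contact_force"],s["gripper_width"],s["joints"].round(1))
c=capture("wrist");inhand(c,s)
p,R=pose(30,-10.4,23.5)
go(p/1e3,R.as_euler("xyz",degrees=True))
E
```

```text
[ 28.84  16.97 124.54 -19.82] [-178.41373015   28.83715581 -163.83776955] [-0.36083108  0.15355167 -1.47842537] 0.023891966046306237 [  27.2    5.1  -53.9   67.1   -7.4 -166.6]
axis y -0.0009 z 0.0038 yaw -0.11 pitch -0.82 rms 0.0012 flat face x 0.0309 705 body x range [-0.0279  0.0306]
shift mm [73.2  20.71 74.01] turn deg [-1.777 -1.171 -0.32 ] turn units [-0.0197 -0.013  -0.0036]
```

Tilting the tool forward this far folds the elbow (j3 is at -54 against a -58 limit) and brings the wrist near singularity. The fix is to put the cell back in its groove, re-grasp with the tool leaning about -25° relative to the cell, and then the insertion needs only +5° to -25° of tool tilt.

```bash
python3 - <<'E'
from h import *
s=get_state();R=Ro.from_euler("xyz",s["eef_rot"],degrees=True)
go(s["tcp_pos"],[180,0,-160.45])
B=Ro.from_euler("xyz",[180,0,-160.45],degrees=True)
print((B.inv().apply(np.array([.5292,-.206,.155])-s["tcp_pos"])*1e3).round(1))
E
```

```text
shift mm [0. 0. 0.] turn deg [-2.393 28.779 -3.665] turn units [-0.0266  0.3198 -0.0407]
[ 203.8 -335.2    1.6]
```

apply_moves(targets=[[0,0,0,0,-0.0044,0.0533,-0.0068],[0,0,0,0,-0.0044,0.0533,-0.0068],[0,0,0,0,-0.0044,0.0533,-0.0068],[0,0,0,0,-0.0044,0.0533,-0.0068],[0,0,0,0,-0.0044,0.0533,-0.0068],[0,0,0,0,-0.0044,0.0533,-0.0068],[0,0,0,0,0,0,0],[0,0.0204,-0.0335,0,0,0,0],[0,0.0204,-0.0335,0,0,0,0],[0,0.0204,-0.0335,0,0,0,0],[0,0.0204,-0.0335,0,0,0,0],[0,0.0204,-0.0335,0,0,0,0],[0,0.0204,-0.0335,0,0,0,0],[0,0.0204,-0.0335,0,0,0,0],[0,0.0204,-0.0335,0,0,0,0],[0,0.0204,-0.0335,0,0,0,0],[0,0.0204,-0.0335,0,0,0,0],[0,0,0,0,0,0,0],[0,0,0,0,0,0,0],[0,0,0,0,0,0,0]])

```text
time_s: 9.38
tcp_pos: [0.5464, -0.2287, 0.1527]
eef_rot: [-176.1, 13.2, -163.2]
contact_force: [-0.5, 1.2, -0.1]
gripper_width: 0.0242
gripper_force: 36.4
```

```bash
python3 - <<'E'
from cell import *
s=get_state();print(s["tcp_pos"],s["eef_rot"],s["joints"].round(1));inhand(capture("wrist"),s)
go([.5292,-.206,.0306],[180,0,-160.45])
E
```

```text
[ 0.54641917 -0.22871346  0.15267446] [-176.10640356   13.16356258 -163.16861726] [ -4.6   9.  -25.6  -1.7 -41.7 -67.9]
axis y -0.0009 z 0.0038 yaw -0.19 pitch -0.73 rms 0.0012 flat face x 0.0309 699 body x range [-0.0278  0.0306]
shift mm [ 37.79  34.16 114.56] turn deg [-4.189 13.062 -3.079] turn units [-0.0465  0.1451 -0.0342]
```

apply_moves(targets=[[0,0,0,0,-0.0155,0.0484,-0.0114],[0,0,0,0,-0.0155,0.0484,-0.0114],[0,0,0,0,-0.0155,0.0484,-0.0114],[0,0,0,0,0,0,0],[0,0,0,0,0,0,0]])

```text
time_s: 9.85
tcp_pos: [0.5479, -0.2273, 0.152]
eef_rot: [-180.0, -0.0, -160.3]
contact_force: [-0.6, 0.3, -1.4]
gripper_width: 0.0241
gripper_force: 36.3
```

```bash
python3 - <<'E'
from cell import *
s=get_state();print(s["tcp_pos"],s["eef_rot"]);go([.5292,-.206,.0306],[180,0,-160.45])
E
```

```text
[ 0.54789755 -0.22732344  0.15201849] [-1.79989872e+02 -4.06345389e-02 -1.60333685e+02]
shift mm [ 10.34  26.39 121.42] turn deg [-0.01  -0.041  0.116] turn units [-0.0001 -0.0005  0.0013]
```

apply_moves(targets=[[0,0.0103,0.0264,0,0,0,0.0013],[0,0,0,0.03,0,0,0],[0,0,0,0.03,0,0,0],[0,0,0,0.03,0,0,0],[0,0,0,0.015,0,0,0],[0,0,0,0.008,0,0,0],[0,0,0,0.004,0,0,0],[0,0,0,0.0025,0,0,0],[0,0,0,0,0,0,0],[0,0,0,0,0,0,0],[0,0,0,0,0,0,0]])

```text
time_s: 10.77
tcp_pos: [0.5286, -0.208, 0.0345]
eef_rot: [-179.9, 0.1, -160.6]
contact_force: [0.7, 0.1, -2.4]
gripper_width: 0.0243
gripper_force: 36.3
```

apply_moves(targets=[[0,-0.0012,0.0017,0.001,0,0,0.001],[0,0,0,0.001,0,0,0],[0,0,0,0.001,0,0,0],[0,0,0,0,0,0,0],[0,0,0,0,0,0,0]])

```text
time_s: 11.18
tcp_pos: [0.5286, -0.206, 0.0304]
eef_rot: [-180.0, -0.0, -160.7]
contact_force: [0.1, 0.2, -0.0]
gripper_width: 0.0239
gripper_force: 36.6
```

apply_moves(targets=[[0.58,0,0,0,0,0,0],[0.58,0,0,0,0,0,0],[0.58,0,0,0,0,0,0],[0.58,0,0,0,0,0,0],[0.58,0,0,0,0,0,0],[0.58,0,0,0,0,0,0],[0.58,0,0,-0.0025,0,0,0.0014],[0.58,0,0,0,0,0.0694,0],[0.58,0,0,0,0,0.0694,0],[0.58,0,0,0,0,0.0694,0],[0.58,0,0,0,0,0.0694,0],[0.58,0,0,0,0,0,0],[0.58,0,0,0,0,0,0],[0.58,0,0,0,0,0,0]])

```text
time_s: 12.35
tcp_pos: [0.5281, -0.2058, 0.0323]
eef_rot: [-180.0, -25.0, -160.8]
contact_force: [0.3, 0.4, 1.0]
gripper_width: 0.0506
gripper_force: 0.0
```

```bash
python3 - <<'E'
from h import *
s=get_state();print(s["tcp_pos"],s["eef_rot"],s["joints"].round(1),s["contact_force"])
go([.5290,-.206,.032],Ro.from_matrix(np.eye(3)).as_euler("xyz") if 0 else [180,-25,-160.45])
c=capture("wrist");P=pts(c).reshape(-1,3)
b=np.array([.5287,-.2068,.0263]);u=np.array([np.cos(np.radians(19.6)),np.sin(np.radians(19.6)),0]);n=np.array([-u[1],u[0],0])
D=(P-b);a=D@u;l=D@n
m=(abs(a)<.045)&(abs(l)<.02)&(P[:,2]>.022)&(P[:,2]<.05)
print("a",np.percentile(a[m],[1,99]),"l@top",np.median(l[m&(P[:,2]>.0405)]),"ztop",np.percentile(P[m,2],98),m.sum())
E
```

```text
[ 0.52814984 -0.20582458  0.03230649] [-179.9937504   -25.0113255  -160.82772393] [  3.2  33.8 -12.7   7.2 -67.8 -78.2] [0.3295536  0.38590578 0.95602512]
shift mm [-0.81 -0.44 -0.04] turn deg [ 0.153 -0.011 -0.342] turn units [ 0.0017 -0.0001 -0.0038]
a [-0.02985304  0.02849926] l@top -0.0002233915151663991 ztop 0.04372873819178263 6344
```

apply_moves(targets=[[0.0,0,0,0,0.0017,0,-0.0038],[0.0,0,0,0,0,0,0],[0.0,0,0,0,0,0,0],[0.0,0,0,0,0,0,0],[0.0,0,0,0,0,0,0],[0.0,0,0,0,0,0,0],[0.0,0,0,0,0,0,0],[0.0,0,0,0,0,0,0],[0.0,0,0,0,0,0,0],[0.0,-0.0042,0,-0.0091,0,0,0],[0.0,-0.0127,0,-0.0272,0,0,0],[0.0,-0.0169,0,-0.0363,0,0,0],[0.0,-0.0169,0,-0.0363,0,0,0],[0.0,0,0,0,0,0,0],[0.0,0,0,0,0,0,0],[0.0,0,0,0,0,0,0]], newtons=45)

```text
time_s: 13.73
tcp_pos: [0.6148, -0.1747, 0.1095]
eef_rot: [180.0, -25.1, -160.4]
contact_force: [-0.6, 0.1, -2.2]
gripper_width: 0.0227
gripper_force: 38.6
```

```bash
cat > cell2.py <<'E'
from h import *
from scipy.optimize import least_squares
def fit(c,s):
    """cell in 'cell-tool' frame: tool frame un-pitched by 25 deg about tool y, at TCP"""
    R=Ro.from_euler("xyz",s["eef_rot"],degrees=True)*Ro.from_rotvec([0,-25,0],degrees=True)
    P=R.inv().apply(pts(c).reshape(-1,3)-s["tcp_pos"])
    A=P[(np.abs(P[:,0])<.042)&(np.abs(P[:,1])<.0165)&(np.abs(P[:,2])<.03)&(c["range_z"].ravel()>0)]
    f=lambda q:np.hypot(A[:,1]-q[0]-q[2]*A[:,0],A[:,2]-q[1]-q[3]*A[:,0])-.0165
    k=(A[:,0]>.0)&(A[:,0]<.027)
    q=least_squares(lambda q:f(q)[k],[0,.004,0,0],loss="soft_l1",f_scale=.0007).x
    rad=f(q)+.0165;e=A[(rad<.014)&(A[:,0]>.02)]
    b=A[(np.abs(rad-.0165)<.0015)]
    print("axis y %.4f z %.4f yaw %.2f pitch %.2f"%(q[0],q[1],*np.degrees(q[2:])),k.sum(),"flat x",np.median(e[:,0]).round(4) if len(e) else None,len(e),"body",np.percentile(b[:,0],[1,99]).round(4))
E
python3 - <<'E'
from cell2 import *
s=get_state();print(s["tcp_pos"],s["eef_rot"],s["contact_force"],s["gripper_width"])
c=capture("wrist");fit(c,s);cv2.imwrite("pics/w6.png",c["frame"][...,::-1])
B=Ro.from_euler("xyz",[180,-25,-163.4],degrees=True)
go([.57,.19,.16],[180,-25,-163.4])
E
```

```text
[ 0.61476285 -0.17471526  0.1095412 ] [ 179.97874594  -25.05977893 -160.44182617] [-0.63995437  0.14903179 -2.22519143] 0.02274821081854213
axis y -0.0009 z 0.0060 yaw -0.56 pitch 1.23 3914 flat x None 0 body [-0.028   0.0298]
shift mm [-51.42 358.74 -79.95] turn deg [-1.213 -0.122  2.673] turn units [-0.0135 -0.0014  0.0297]
```

```bash
sed -i 's/FX=30.3;AZ=3.5/FX=30.1;AZ=6.0;PH=Ro.from_rotvec([0,25,0],degrees=True)/; s/return p,Ro.from_matrix(R)/return p,Ro.from_matrix(R)*PH/; s/R=Ro.from_euler("xyz",s\["eef_rot"\],degrees=True).as_matrix()/R=(Ro.from_euler("xyz",s["eef_rot"],degrees=True)*PH.inv()).as_matrix()/' plan.py
python3 - <<'E'
from plan import *
s=get_state();print(inv_state(s))
p,R=pose(0,-10.4,120);print(p,R.as_euler("xyz",degrees=True));go(p/1e3,R.as_euler("xyz",degrees=True))
E
```

```text
(np.float64(-0.12107609573591561), np.float64(-92.30647757383832), np.float64(86.7966362667105), np.float64(-360.1513096827847))
[590.1151555  192.09506304 142.5       ] [-180.   -25.  -163.4]
shift mm [-76.64 353.98 -72.45] turn deg [-1.213 -0.122  2.673] turn units [-0.0135 -0.0014  0.0297]
```

View pics/w6.png

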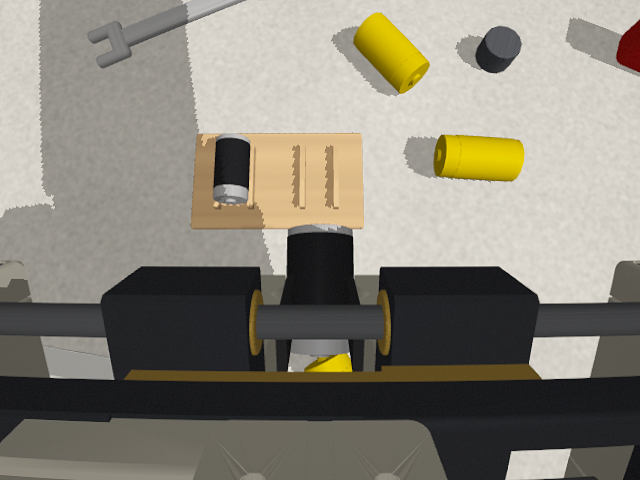

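The thin cell is undisturbed at (232,170) with its nub at +x, and the fat cell is held at (320,285). On to the pump.

apply_moves(targets=[[0,-0.0059,0.02723,-0.0056,0,0,0],[0,-0.0059,0.02723,-0.0056,0,0,0],[0,-0.0059,0.02723,-0.0056,0,0,0],[0,-0.0059,0.02723,-0.0056,0,0,0],[0,-0.0059,0.02723,-0.0056,0,0,0],[0,-0.0059,0.02723,-0.0056,0,0,0],[0,-0.0059,0.02723,-0.0056,0,0,0],[0,-0.0059,0.02723,-0.0056,0,0,0],[0,-0.0059,0.02723,-0.0056,0,0,0],[0,-0.0059,0.02723,-0.0056,0,0,0],[0,-0.0059,0.02723,-0.0056,0,0,0],[0,-0.0059,0.02723,-0.0056,0,0,0],[0,-0.0059,0.02723,-0.0056,0,0,0],[0,0,0,0,-0.0135,-0.0014,0.0297],[0,0,0,0,0,0,0],[0,0,0,0,0,0,0],[0,0,0,0,0,0,0]])

```text
time_s: 15.2
tcp_pos: [0.5907, 0.1908, 0.143]
eef_rot: [-179.9, -25.0, -163.4]
contact_force: [-1.1, 0.8, -1.7]
gripper_width: 0.0229
gripper_force: 38.6
```

```bash
python3 - <<'E'
from plan import *
from cell2 import fit
s=get_state();print(np.round(inv_state(s),2),s["joints"].round(1),s["contact_force"]);c=capture("wrist");fit(c,s)
p,R=pose(30,-10.4,80);go(p/1e3,R.as_euler("xyz",degrees=True))
B=R;print((B.inv().apply(p/1e3-s["tcp_pos"])*1e3).round(1))
# side camera: pitch of cell
c=capture("side");pickle.dump((c,s),open("s7.pkl","wb"))
E
```

```text
[ 2.0000e-02 -1.0240e+01  1.2046e+02 -1.4500e+00] [  31.8   34.6   11.2   -6.3  -90.8 -103.9] [-1.09867192  0.83155344 -1.68165539]
axis y -0.0009 z 0.0059 yaw -0.45 pitch 1.54 3907 flat x None 0 body [-0.0278  0.0298]
shift mm [ 2.06  1.48 32.45] turn deg [-7.3000e-02 -2.9966e+01 -3.0000e-03] turn units [-0.0008 -0.333  -0.    ]
[17.9  1.4 27. ]
```

```bash
sed -i 's/\[0,25,0\]/[0,26.7,0]/' plan.py
python3 - <<'E'
from plan import *
s=get_state();q=inv_state(s);print(np.round(q,2))
p,R=pose(30,-10.4,70);A=Ro.from_euler("xyz",s["eef_rot"],degrees=True)
print((A.inv()*R).as_rotvec(degrees=True)/90,"after turn shift",(R.inv().apply(p/1e3-s["tcp_pos"])).round(5))
print("down 30",R.inv().apply([0,0,-.03]),"u 1mm",R.inv().apply(-u*.001))
E
```

```text
[  1.75  -9.27 119.78  -1.39]
[-7.67586554e-04 -3.13898661e-01 -1.42222457e-04] after turn shift [0.01791 0.00137 0.03768]
down 30 [1.72692081e-03 8.84708973e-19 2.99502545e-02] u 1mm [ 9.98341817e-04 -5.03846879e-20 -5.75640270e-05]
```

apply_moves(targets=[[0,0,0,0,-0.0008,-0.0628,0],[0,0,0,0,0,-0.0628,0],[0,0,0,0,0,-0.0628,0],[0,0,0,0,0,-0.0628,0],[0,0,0,0,0,-0.0628,0],[0,0.009,0.0007,0.0188,0,0,0],[0,0.009,0.0007,0.0188,0,0,0],[0,0,0,0,0,0,0],[0,0,0,0,0,0,0],[0,0,0,0,0,0,0]])

```text
time_s: 16.13
tcp_pos: [0.5768, 0.189, 0.1058]
eef_rot: [-180.0, 3.4, -163.4]
contact_force: [0.2, 0.3, -0.1]
gripper_width: 0.0228
gripper_force: 38.6
```

```bash
python3 - <<'E'
from plan import *
from cell2 import fit
s=get_state();q=inv_state(s);print(np.round(q,2),s["joints"].round(1),s["contact_force"])
p,R=pose(30,-10.4,23.5);go(p/1e3,R.as_euler("xyz",degrees=True))
c=capture("wrist");fit(c,s)
o=[c["frame"][60:300,240:400,::-1]]
c=capture("side");o.append(c["frame"][100:260,240:420,::-1])
cv2.imwrite("pics/h8.png",np.hstack([cv2.resize(o[0],(320,480)),cv2.resize(o[1],(480,480))]))
E
```

```text
[30.12 -8.71 71.26  0.81] [  37.4   17.9  -20.5    1.6  -48.5 -111.8] [ 0.23574427  0.26286992 -0.06908943]
shift mm [ 4.47 -0.81 47.61] turn deg [-0.005  0.121  0.004] turn units [-0.0001  0.0013  0.    ]
axis y -0.0009 z 0.0058 yaw -0.58 pitch 0.44 3935 flat x 0.0305 1 body [-0.028   0.0297]
```

View pics/h8.png

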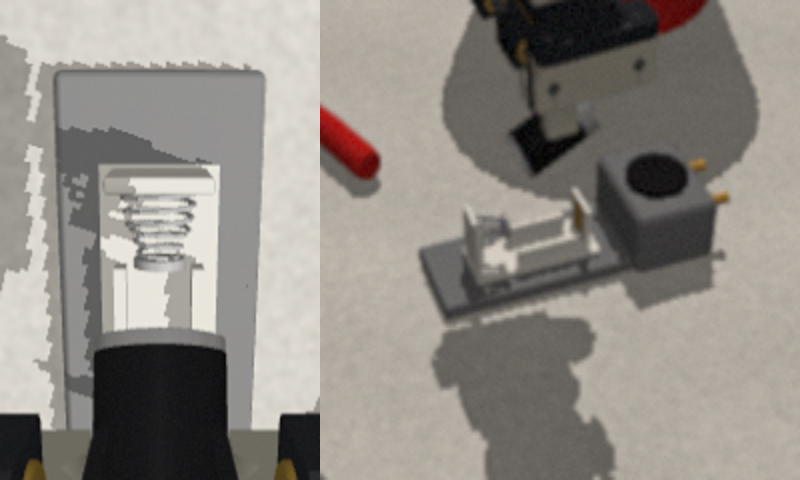

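The last crop shows the cell nub-up over the bay, laterally in line with the spring (cell column 160, disc column 160). I've viewed my full allowance of pictures and one over, so from here I rely on numbers and force.

apply_moves(targets=[[0,0.0045,-0.0008,0,0,0.0013,0],[0,0,0,0.015,0,0,0],[0,0,0,0.015,0,0,0],[0,0,0,0.008,0,0,0],[0,0,0,0.004,0,0,0],[0,0,0,0.003,0,0,0],[0,0,0,0,0,0,0],[0,0,0,0,0,0,0],[0,0,0,0,0,0,0],[0,0,0,0,0,0,0]])

```text
time_s: 17.07
tcp_pos: [0.5743, 0.1878, 0.0603]
eef_rot: [180.0, 3.3, -163.4]
contact_force: [-0.4, -0.5, -1.0]
gripper_width: 0.0227
gripper_force: 38.6
```

```bash
cat > st.py <<'E'
from plan import *
s=get_state();q=inv_state(s);f=s["contact_force"];print("t",s["time_s"],"q",np.round(q,2),"Fu %.2f Fn %.2f Fz %.2f"%(f@u,f@n,f[2]),"M",s["moment"].round(2),"w",s["gripper_width"].round(4),s["joints"].round(1));info(*q[:3])
E
python3 st.py
```

```text
Traceback (most recent call last):
  File "st.py", line 2, in <module>
    s=get_state();q=inv_state(s);f=s["contact_force"];print("t",s["time_s"],"q",np.round(q,2),"Fu %.2f Fn %.2f Fz %.2f"%(f@u,f@n,f[2]),"M",s["moment"].round(2),"w",s["gripper_width"].round(4),s["joints"].round(1));info(*q[:3])
                                                                                                                                                                    ^^^^^^^^^^^^^^^^^^^^^^^^
AttributeError: 'float' object has no attribute 'round'
```

```bash
sed -i 's/s\["gripper_width"\].round(4)/round(s["gripper_width"],4)/' st.py; python3 st.py; python3 -c "
from cell2 import *
s=get_state();c=capture('wrist');fit(c,s)
from plan import *
P=pts(c).reshape(-1,3)*1e3;X=P@u-X0;Y=P@n-14.9;Z=P[:,2]
m=(X<-44)&(X>-62)&(abs(Y)<17)&(Z>45)&(Z<53);print('wall X',np.percentile(X[m],[2,98]),'Y',np.percentile(Y[m],[2,98]),np.median(Z[m]))
m=(X<-5)&(X>-47)&(abs(Y)<4)&(Z>35)
for x in range(-46,-4,2):
  k=m&(X>=x)&(X<x+2); print(x,Z[k].max().round(1) if k.any() else None,end='; ')
"
```

```text
t 17.0667 q [ 30.   -11.48  25.77   0.38] Fu -0.49 Fn -0.38 Fz -1.04 M [-0.07  0.16 -0.08] w 0.0227 [  37.4   20.8  -23.4    1.7  -42.8 -112. ]
th 30.0 xb -11.5 zb 25.8 travel -4.2 shoulder(39.6,55.3) nublow(35.9,66.7) railclr -0.2 gen@30 49.7
axis y -0.0008 z 0.0057 yaw -0.51 pitch 0.24 3945 flat x 0.0375 436 body [-0.0281  0.0298]
wall X [-54.42630021 -44.40544177] Y [-15.02101377  15.0062368 ] 48.902132621879545
-46 49.0; -44 49.0; -42 48.0; -40 46.1; -38 46.2; -36 146.3; -34 148.6; -32 181.5; -30 182.1; -28 181.0; -26 159.5; -24 61.2; -22 61.0; -20 62.6; -18 63.1; -16 64.2; -14 65.0; -12 66.2; -10 67.1; -8 68.2; -6 68.6;
```

```bash
cat > look.py <<'E'
from plan import *
from scipy.optimize import least_squares
def look(v=True):
    s=get_state();c=capture("wrist");q=inv_state(s)
    p0=s["tcp_pos"]*1e3
    P=pts(c).reshape(-1,3)*1e3;D=P-p0;X=D@u;Y=D@n;Z=D[:,2]
    m=(np.abs(Y)<15.5)&(X>-45)&(X<3)&(Z>-30)&(Z<35)&(c["range_z"].ravel()>0)
    A=np.c_[X,Y,Z][m]
    def f(w):
        th=w[2];c_,s_=np.cos(th),np.sin(th)
        h=-s_*A[:,0]+c_*A[:,2]-w[1];l=A[:,1]-w[0]-w[3]*A[:,0]
        return np.hypot(l,h)-16.5
    w=least_squares(f,[0,-6,np.radians(q[0]),0],loss="cauchy",f_scale=.5).x
    th=w[2];g=np.abs(f(w))<1;a=(np.cos(th)*A[:,0]+np.sin(th)*A[:,2])[g]
    print("cell: lateral %.2f axis-offset(up) %.2f theta %.2f skew %.2f n %d/%d"%(w[0],w[1],np.degrees(th),np.degrees(w[3]),g.sum(),len(A)),"axial",np.percentile(a,[.5,2,98]).round(1))
    return w
if __name__=="__main__":look()
E
python3 look.py
```

```text
cell: lateral -0.96 axis-offset(up) -6.04 theta 28.05 skew 0.04 n 4302/6239 axial [-44.8 -29.6   5.6]
```

```bash
sed -i 's/\[0,26.7,0\]/[0,25.3,0]/' plan.py; python3 st.py; python3 - <<'E'
from plan import *
q=inv_state(get_state());p,R=pose(30,-12.5,24.5);go(p/1e3,R.as_euler("xyz",degrees=True))
print("-u 1mm",R.inv().apply(-u*.001).round(5))
E
```

```text
t 17.1667 q [ 28.59 -12.48  25.98   0.35] Fu -0.14 Fn -0.45 Fz -1.22 M [-0.09  0.2   0.  ] w 0.023 [  37.4   20.8  -23.4    1.7  -42.7 -112. ]
th 28.6 xb -12.5 zb 26.0 travel -3.9 shoulder(39.3,54.2) nublow(35.9,65.7) railclr  0.8 gen@30 49.1
shift mm [ 0.93 -0.33  1.05] turn deg [ 0.026 -1.411 -0.01 ] turn units [ 0.0003 -0.0157 -0.0001]
-u 1mm [ 1.e-03 -0.e+00 -8.e-05]
```

apply_moves(targets=[[0,0.001,-0.0003,0.0015,0,0,0],[0,0.001,0,0,0,0,0],[0,0.001,0,0,0,0,0],[0,0,0,0,0,0,0],[0,0,0,0,0,0,0]])

```text
time_s: 17.58
tcp_pos: [0.5716, 0.1866, 0.0582]
eef_rot: [180.0, 3.3, -163.4]
contact_force: [1.6, -0.3, -0.6]
gripper_width: 0.0227
gripper_force: 38.5
```

```bash
python3 st.py
```

```text
t 17.5833 q [ 2.858e+01 -1.533e+01  2.407e+01  2.000e-02] Fu 1.48 Fn -0.71 Fz -0.62 M [ 0.02 -0.29 -0.  ] w 0.0227 [  37.4   20.7  -23.9    1.7  -42.4 -112.1]
th 28.6 xb -15.3 zb 24.1 travel -0.0 shoulder(36.5,52.3) nublow(33.1,63.8) railclr  0.5 gen@30 48.8
```

apply_moves(targets=[[0,0.001,0,0,0,0,0],[0,0.001,0,0,0,0,0],[0,0,0,0,0,0,0],[0,0,0,0,0,0,0],[0,0,0,0,0,0,0]])

```text
time_s: 18.0
tcp_pos: [0.5698, 0.1861, 0.0582]
eef_rot: [180.0, 3.3, -163.4]
contact_force: [3.2, 0.3, -0.5]
gripper_width: 0.0227
gripper_force: 38.7
```

```bash
python3 st.py
```

```text
t 18.0 q [ 28.6  -17.1   24.04   0.08] Fu 3.17 Fn -0.68 Fz -0.50 M [ 0.2  -0.93  0.01] w 0.0227 [  37.5   20.5  -24.2    1.7  -42.2 -112.2]
th 28.6 xb -17.1 zb 24.0 travel  1.8 shoulder(34.7,52.3) nublow(31.3,63.8) railclr  1.4 gen@30 49.7
```

apply_moves(targets=[[0,0.001,0,0,0,0,0],[0,0.001,0,0,0,0,0],[0,0,0,0,0,0,0],[0,0,0,0,0,0,0],[0,0,0,0,0,0,0]])

```text
time_s: 18.42
tcp_pos: [0.5679, 0.1855, 0.0581]
eef_rot: [180.0, 3.3, -163.4]
contact_force: [4.3, 1.3, 2.1]
gripper_width: 0.0229
gripper_force: 38.8
```

```bash
python3 st.py
```

```text
t 18.4167 q [ 28.6  -19.16  23.89   0.09] Fu 4.53 Fn 0.00 Fz 2.05 M [ 0.36 -1.55  0.01] w 0.0229 [  37.6   20.4  -24.4    1.7  -42.1 -112.3]
th 28.6 xb -19.2 zb 23.9 travel  3.9 shoulder(32.6,52.1) nublow(29.2,63.6) railclr  2.4 gen@30 50.7
```

apply_moves(targets=[[0,0.001,0,0,0,0,0],[0,0.001,0,0,0,0,0],[0,0,0,0,0,0,0],[0,0,0,0,0,0,0],[0,0,0,0,0,0,0]])

```text
time_s: 18.83
tcp_pos: [0.5662, 0.1851, 0.0581]
eef_rot: [180.0, 3.3, -163.4]
contact_force: [6.1, 1.0, 1.9]
gripper_width: 0.0228
gripper_force: 38.7
```

```bash
python3 st.py; python3 - <<'E'
from plan import *
from look import look
look()
q=inv_state(get_state())[:3]
for t in [(26,-23,23.2),(24,-24.8,22.8),(22,-25.5,22.3),(20,-26.2,21.8),(18,-26.9,21.3),(16,-27.5,21),(14,-28.1,20.8),(12,-28.6,20.8),(10,-29.2,20.8),(8,-29.9,20.8),(6,-30.6,20.8),(4,-31.2,20.6),(2,-31.8,20.5),(0,-32.2,20.4)]:
    info(*t);print("   ",step(q,t).round(5)[[0,2,4]]);q=t
E
```

```text
t 18.8333 q [ 28.63 -20.85  23.89   0.15] Fu 6.11 Fn -0.76 Fz 1.87 M [ 0.37 -1.97 -0.01] w 0.0228 [  37.7   20.2  -24.7    1.7  -42.  -112.3]
th 28.6 xb -20.8 zb 23.9 travel  5.6 shoulder(30.9,52.2) nublow(27.5,63.7) railclr  3.3 gen@30 51.6
cell: lateral -1.02 axis-offset(up) -6.27 theta 29.27 skew 0.25 n 4348/6365 axial [-42.2 -39.9   6.1]
th 26.0 xb -23.0 zb 23.2 travel  6.9 shoulder(30.0,49.1) nublow(27.1,60.7) railclr  3.7 gen@30 49.0
    [0.00066 0.00141 0.02922]
th 24.0 xb -24.8 zb 22.8 travel  8.0 shoulder(29.1,46.8) nublow(26.6,58.5) railclr  4.0 gen@30 47.2
    [0.00066 0.00101 0.02222]
th 22.0 xb -25.5 zb 22.3 travel  8.0 shoulder(29.2,44.4) nublow(27.1,56.2) railclr  3.6 gen@30 44.7
    [-0.00046  0.00115  0.02222]
th 20.0 xb -26.2 zb 21.8 travel  8.0 shoulder(29.2,42.0) nublow(27.6,53.9) railclr  3.2 gen@30 42.3
    [-0.00048  0.00117  0.02222]
th 18.0 xb -26.9 zb 21.3 travel  7.9 shoulder(29.2,39.5) nublow(28.0,51.5) railclr  2.8 gen@30 39.8
    [-0.0005   0.0012   0.02222]
th 16.0 xb -27.5 zb 21.0 travel  7.7 shoulder(29.2,37.3) nublow(28.4,49.2) railclr  2.5 gen@30 37
[... 399 characters left out ...]
.2
    [-0.00056  0.00077  0.02222]
th  8.0 xb -29.9 zb 20.8 travel  6.7 shoulder(28.5,29.0) nublow(29.4,41.0) railclr  1.8 gen@30 29.2
    [-0.00047  0.00082  0.02222]
th  6.0 xb -30.6 zb 20.8 travel  6.6 shoulder(28.1,27.0) nublow(29.3,38.9) railclr  1.6 gen@30 27.2
    [-0.00048  0.00084  0.02222]
th  4.0 xb -31.2 zb 20.6 travel  6.4 shoulder(27.7,24.7) nublow(29.3,36.6) railclr  1.2 gen@30 24.9
    [-0.00065  0.00102  0.02222]
th  2.0 xb -31.8 zb 20.5 travel  6.1 shoulder(27.2,22.6) nublow(29.3,34.4) railclr  0.8 gen@30 22.7
    [-0.00063  0.00095  0.02222]
th  0.0 xb -32.2 zb 20.4 travel  5.7 shoulder(26.8,20.4) nublow(29.3,32.1) railclr  0.4 gen@30 20.4
    [-0.00082  0.00088  0.02222]
```

```bash
sed -i 's/\[0,25.3,0\]/[0,26.3,0]/' plan.py; python3 st.py; python3 - <<'E'
from plan import *
q=inv_state(get_state())[:3]
for t in [(27,-23,23.5),(25,-24.8,23.2),(23,-25.6,22.8)]:
    info(*t);print("   ",step(q,t).round(5)[[0,2,4]]);q=t
E
```

```text
t 18.8833 q [ 29.63 -20.28  23.62   0.1 ] Fu 6.79 Fn -0.70 Fz 2.51 M [ 0.39 -1.88 -0.  ] w 0.0227 [  37.7   20.2  -24.7    1.7  -42.  -112.3]
th 29.6 xb -20.3 zb 23.6 travel  5.7 shoulder(31.0,52.8) nublow(27.4,64.2) railclr  2.7 gen@30 52.2
th 27.0 xb -23.0 zb 23.5 travel  7.2 shoulder(29.6,50.3) nublow(26.5,61.9) railclr  4.0 gen@30 50.5
    [0.00121 0.00078 0.02922]
th 25.0 xb -24.8 zb 23.2 travel  8.2 shoulder(28.7,48.1) nublow(26.0,59.8) railclr  4.5 gen@30 48.8
    [0.00064 0.00089 0.02222]
th 23.0 xb -25.6 zb 22.8 travel  8.3 shoulder(28.7,45.9) nublow(26.4,57.6) railclr  4.3 gen@30 46.4
    [-0.00037  0.00103  0.02222]
```

apply_moves(targets=[[0,0,0,0,0,0,0],[0,0,0,0,0,0,0],[0,0.0006,0,0.0004,0,0.0146,0],[0,0.0006,0,0.0004,0,0.0146,0],[0,0.0003,0,0.0004,0,0.0111,0],[0,0.0003,0,0.0005,0,0.0111,0],[0,-0.0002,0,0.0005,0,0.0111,0],[0,-0.0002,0,0.0005,0,0.0111,0],[0,0,0,0,0,0,0],[0,0,0,0,0,0,0],[0,0,0,0,0,0,0]], newtons=60)

```text
time_s: 19.8
tcp_pos: [0.5656, 0.1849, 0.0553]
eef_rot: [180.0, -3.2, -163.4]
contact_force: [6.9, 1.2, 2.0]
gripper_width: 0.0219
gripper_force: 51.3
```

```bash
python3 st.py;python3 look.py
```

```text
t 19.8 q [ 23.07 -24.76  22.82   0.16] Fu 6.94 Fn -0.80 Fz 2.04 M [ 0.62 -2.81  0.04] w 0.0219 [  36.2   23.8  -17.9   -1.4  -51.4 -108.6]
th 23.1 xb -24.8 zb 22.8 travel  7.5 shoulder(29.5,45.9) nublow(27.2,57.7) railclr  3.9 gen@30 46.1
cell: lateral -1.11 axis-offset(up) -6.35 theta 23.36 skew -0.10 n 4261/6212 axial [-43.3 -42.    5.8]
```

```bash
cat > path.py <<'E'
from plan import *
import sys,json
q=inv_state(get_state())[:3]
for t in json.loads(sys.argv[1]):
    info(*t);print("   ",step(q,t).round(5)[[0,2,4]]);q=t
E
python3 path.py "[[23,-25.9,22.8],[21,-26.6,22.3],[19,-27.3,21.8],[17,-27.8,21.4],[15,-28.3,21.2]]"
```

```text
th 23.0 xb -25.9 zb 22.8 travel  8.6 shoulder(28.4,45.9) nublow(26.1,57.6) railclr  4.4 gen@30 46.5
    [0.00105 0.0001  0.00078]
th 21.0 xb -26.6 zb 22.3 travel  8.6 shoulder(28.5,43.4) nublow(26.6,55.3) railclr  4.0 gen@30 44.0
    [-0.00049  0.00115  0.02222]
th 19.0 xb -27.3 zb 21.8 travel  8.6 shoulder(28.5,41.0) nublow(27.0,52.9) railclr  3.5 gen@30 41.5
    [-0.00051  0.00118  0.02222]
th 17.0 xb -27.8 zb 21.4 travel  8.4 shoulder(28.6,38.6) nublow(27.6,50.6) railclr  3.1 gen@30 39.1
    [-0.00071  0.00107  0.02222]
th 15.0 xb -28.3 zb 21.2 travel  8.0 shoulder(28.7,36.5) nublow(28.1,48.5) railclr  2.8 gen@30 36.8
    [-0.0007   0.00089  0.02222]
```

apply_moves(targets=[[0,0.0006,0,0,0,0,0],[0,0.0005,0,0,0,0,0],[0,-0.0002,0,0.0006,0,0.0111,0],[0,-0.0002,0,0.0006,0,0.0111,0],[0,0,0,0,0,0,0],[0,0,0,0,0,0,0],[0,0,0,0,0,0,0]])

```text
time_s: 20.43
tcp_pos: [0.5651, 0.1848, 0.0543]
eef_rot: [180.0, -5.2, -163.4]
contact_force: [7.7, 2.0, 1.3]
gripper_width: 0.0215
gripper_force: 51.4
```

```bash
python3 st.py; python3 look.py; python3 path.py "[[21,-26.6,22.3],[19,-27.3,21.8],[17,-27.8,21.4],[15,-28.3,21.2]]"
```

```text
t 20.4333 q [ 21.1  -26.37  22.44   0.17] Fu 7.93 Fn -0.24 Fz 1.29 M [ 0.67 -3.1   0.  ] w 0.0215 [  35.7   24.9  -16.    -2.1  -54.  -107.8]
th 21.1 xb -26.4 zb 22.4 travel  8.4 shoulder(28.7,43.7) nublow(26.8,55.5) railclr  4.0 gen@30 44.2
cell: lateral -1.05 axis-offset(up) -6.32 theta 21.31 skew 0.21 n 4232/6178 axial [-43.2 -41.8   5.8]
th 21.0 xb -26.6 zb 22.3 travel  8.6 shoulder(28.5,43.4) nublow(26.6,55.3) railclr  4.0 gen@30 44.0
    [0.00014 0.00018 0.0011 ]
th 19.0 xb -27.3 zb 21.8 travel  8.6 shoulder(28.5,41.0) nublow(27.0,52.9) railclr  3.5 gen@30 41.5
    [-0.00051  0.00118  0.02222]
th 17.0 xb -27.8 zb 21.4 travel  8.4 shoulder(28.6,38.6) nublow(27.6,50.6) railclr  3.1 gen@30 39.1
    [-0.00071  0.00107  0.02222]
th 15.0 xb -28.3 zb 21.2 travel  8.0 shoulder(28.7,36.5) nublow(28.1,48.5) railclr  2.8 gen@30 36.8
    [-0.0007   0.00089  0.02222]
```

apply_moves(targets=[[0,0.0002,0,0.0001,0,0,0],[0,-0.0002,0,0.0006,0,0.0111,0],[0,-0.0002,0,0.0006,0,0.0111,0],[0,-0.0003,0,0.0006,0,0.0111,0],[0,-0.0003,0,0.0005,0,0.0111,0],[0,0,0,0,0,0,0],[0,0,0,0,0,0,0],[0,0,0,0,0,0,0]])

```text
time_s: 21.15
tcp_pos: [0.5656, 0.1849, 0.0516]
eef_rot: [180.0, -9.2, -163.4]
contact_force: [8.1, 2.2, 1.0]
gripper_width: 0.0218
gripper_force: 51.2
```

```bash
python3 st.py; python3 look.py; python3 path.py "[[17,-27.8,21.4],[15,-28.3,21.2],[13,-28.7,21],[11,-29.2,20.9],[9,-29.7,20.8]]"
```

```text
t 21.15 q [ 17.1  -27.97  21.2    0.14] Fu 8.42 Fn -0.18 Fz 1.03 M [ 0.78 -3.41  0.01] w 0.0218 [  34.9   27.4  -12.1   -3.4  -59.3 -106.4]
th 17.1 xb -28.0 zb 21.2 travel  8.6 shoulder(28.4,38.6) nublow(27.4,50.5) railclr  2.9 gen@30 39.0
cell: lateral -0.89 axis-offset(up) -6.05 theta 16.48 skew 0.74 n 4124/6205 axial [-43.4 -29.9   4.8]
th 17.0 xb -27.8 zb 21.4 travel  8.4 shoulder(28.6,38.6) nublow(27.6,50.6) railclr  3.1 gen@30 39.1
    [-0.00023 -0.00017  0.00118]
th 15.0 xb -28.3 zb 21.2 travel  8.0 shoulder(28.7,36.5) nublow(28.1,48.5) railclr  2.8 gen@30 36.8
    [-0.0007   0.00089  0.02222]
th 13.0 xb -28.7 zb 21.0 travel  7.6 shoulder(28.8,34.3) nublow(28.6,46.3) railclr  2.4 gen@30 34.6
    [-0.00081  0.00089  0.02222]
th 11.0 xb -29.2 zb 20.9 travel  7.3 shoulder(28.7,32.2) nublow(28.9,44.2) railclr  2.2 gen@30 32.4
    [-0.0007   0.00083  0.02222]
th  9.0 xb -29.7 zb 20.8 travel  7.0 shoulder(28.6,30.0) nublow(29.2,42.0) railclr  1.9 gen@30 30.3
    [-0.0007   0.00084  0.02222]
```

apply_moves(targets=[[0,-0.0005,0,0.0003,0,0.0111,0],[0,-0.0004,0,0.0004,0,0.0111,0],[0,-0.0004,0,0.0004,0,0.0111,0],[0,-0.0004,0,0.0005,0,0.0111,0],[0,-0.0003,0,0.0004,0,0.0111,0],[0,-0.0003,0,0.0004,0,0.0111,0],[0,0,0,0,0,0,0],[0,0,0,0,0,0,0],[0,0,0,0,0,0,0]])

```text
time_s: 21.95
tcp_pos: [0.5669, 0.1853, 0.0483]
eef_rot: [180.0, -15.2, -163.4]
contact_force: [8.1, 1.6, 0.9]
gripper_width: 0.0215
gripper_force: 51.2
```

```bash
python3 st.py; python3 look.py; python3 path.py "[[11,-29.4,20.9],[9,-30,20.8],[7,-30.6,20.8],[5,-31.1,20.7],[3,-31.6,20.6],[1,-32,20.5],[0,-32.2,20.4]]"
```

```text
t 21.95 q [ 11.06 -29.71  20.48   0.09] Fu 8.19 Fn -0.82 Fz 0.85 M [ 0.93 -3.64  0.08] w 0.0215 [  33.8   31.3   -6.2   -4.9  -67.1 -104.7]
th 11.1 xb -29.7 zb 20.5 travel  7.9 shoulder(28.2,31.8) nublow(28.4,43.8) railclr  1.9 gen@30 32.2
cell: lateral -1.02 axis-offset(up) -6.02 theta 10.07 skew 0.23 n 3971/5865 axial [-29.7 -29.2   3.8]
th 11.0 xb -29.4 zb 20.9 travel  7.5 shoulder(28.5,32.2) nublow(28.7,44.2) railclr  2.2 gen@30 32.4
    [-0.00027 -0.00042  0.00075]
th  9.0 xb -30.0 zb 20.8 travel  7.3 shoulder(28.3,30.0) nublow(28.9,42.0) railclr  2.0 gen@30 30.3
    [-0.00061  0.00087  0.02222]
th  7.0 xb -30.6 zb 20.8 travel  7.0 shoulder(28.0,28.0) nublow(29.0,40.0) railclr  1.8 gen@30 28.2
    [-0.00059  0.00079  0.02222]
th  5.0 xb -31.1 zb 20.7 travel  6.7 shoulder(27.7,25.8) nublow(29.1,37.8) railclr  1.4 gen@30 26.0
    [-0.00072  0.00087  0.02222]
th  3.0 xb -31.6 zb 20.6 travel  6.4 shoulder(27.3,23.7) nublow(29.2,35.6) railclr  1.1 gen@30 23.8
    [-0.00073  0.00089  0.02222]
th  1.0 xb -32.0 zb 20.5 travel  5.9 shoulder(27.0,21.5) nublow(29.3,33.3) railclr  0.7 gen@30 21.6
    [-0.00083  0.00086  0.02222]
th  0.0 xb -32.2 zb 20.4 travel  5.7 shoulder(26.8,20.4) nublow(29.3,32.1) railclr  0.4 gen@30 20.4
    [-0.00044  0.00048  0.01111]
```

apply_moves(targets=[[0,-0.0004,0,0.0002,0,0.0111,0],[0,-0.0003,0,0.0003,0,0.0111,0],[0,-0.0003,0,0.0004,0,0.0111,0],[0,-0.0003,0,0.0004,0,0.0111,0],[0,-0.0004,0,0.0004,0,0.0111,0],[0,-0.0004,0,0.0004,0,0.0111,0],[0,-0.0004,0,0.0004,0,0.0111,0],[0,-0.0004,0,0.0004,0,0.0111,0],[0,0,0,0,0,0,0],[0,0,0,0,0,0,0],[0,0,0,0,0,0,0]])

```text
time_s: 22.92
tcp_pos: [0.5682, 0.1856, 0.0443]
eef_rot: [180.0, -23.3, -163.4]
contact_force: [7.5, 1.5, 0.6]
gripper_width: 0.0217
gripper_force: 51.4
```

```bash
python3 st.py; python3 look.py; python3 path.py "[[3,-31.6,20.6],[1,-31.9,20.4],[0,-32,20.3]]"
```

```text
t 22.9167 q [  3.02 -32.01  20.26   0.06] Fu 7.56 Fn -0.74 Fz 0.56 M [ 1.04 -3.82  0.11] w 0.0217 [  32.5   36.6    1.2   -6.4  -77.2 -103.3]
th  3.0 xb -32.0 zb 20.3 travel  6.8 shoulder(26.9,23.4) nublow(28.8,35.2) railclr  0.7 gen@30 23.5
cell: lateral -1.08 axis-offset(up) -6.07 theta 1.97 skew 0.06 n 3874/5592 axial [-29.8 -29.3   2.8]
th  3.0 xb -31.6 zb 20.6 travel  6.4 shoulder(27.3,23.7) nublow(29.2,35.6) railclr  1.1 gen@30 23.8
    [-0.00033 -0.00046  0.00026]
th  1.0 xb -31.9 zb 20.4 travel  5.8 shoulder(27.1,21.4) nublow(29.4,33.2) railclr  0.6 gen@30 21.5
    [-0.00096  0.00092  0.02222]
th  0.0 xb -32.0 zb 20.3 travel  5.5 shoulder(27.0,20.3) nublow(29.5,32.0) railclr  0.3 gen@30 20.3
    [-0.00053  0.00044  0.01111]
```

apply_moves(targets=[[0,-0.0006,0,0.0002,0,0.0111,0],[0,-0.0005,0,0.0004,0,0.0111,0],[0,-0.0003,0,0.0003,0,0.006,0],[0,0,0,0,0,0,0],[0,0,0,0,0,0,0],[0,0,0,0,0,0,0]])

```text
time_s: 23.47
tcp_pos: [0.5689, 0.1858, 0.0434]
eef_rot: [180.0, -25.8, -163.4]
contact_force: [6.1, 2.1, 2.4]
gripper_width: 0.0217
gripper_force: 52.3
```

```bash
python3 st.py; python3 look.py
```

```text
t 23.4667 q [  0.47 -32.3   20.66   0.04] Fu 6.41 Fn 0.25 Fz 2.37 M [ 0.94 -3.35 -0.01] w 0.0217 [  32.2   38.3    3.6   -6.8  -80.3 -102.9]
th  0.5 xb -32.3 zb 20.7 travel  6.0 shoulder(26.7,21.1) nublow(29.1,32.9) railclr  0.7 gen@30 21.2
cell: lateral -1.06 axis-offset(up) -6.06 theta 0.36 skew 0.20 n 3778/5549 axial [-29.7 -29.2   2.4]
```

apply_moves(targets=[[0.3,0,0,0,0,0,0],[0.45,0,0,0,0,0,0],[0.6,0,0,0,0,0,0],[0.75,0,0,0,0,0,0],[0.75,0,0,0,0,0,0],[0.75,0,0,0,0,0,0],[0.75,0,0,0,0,0,0],[0.75,0,0,0,0,0,0],[0.75,0,0,0,0,0,0],[0.75,0,0,-0.01,0,0,0],[0.75,0,0,-0.03,0,0,0],[0.75,0,0,-0.03,0,0,0],[0.75,0,0,-0.03,0,0,0],[0.75,0,0,-0.03,0,0,0],[0.75,0,0,0,0,0,0],[0.75,0,0,0,0,0,0],[0.75,0,0,0,0,0,0]], newtons=20)

```text
time_s: 24.93
tcp_pos: [0.6225, 0.2017, 0.1604]
eef_rot: [180.0, -25.9, -163.4]
contact_force: [0.1, 0.5, -1.1]
gripper_width: 0.0656
gripper_force: 0.0
```

```bash
cat > chk.py <<'E'
from plan import *
from scipy.optimize import least_squares
s=get_state();print(s["tcp_pos"],s["contact_force"],s["gripper_width"])
for nm in("wrist","side","top"):
    c=capture(nm);P=pts(c).reshape(-1,3)*1e3;X=P@u-X0;Y=P@n;Z=P[:,2]
    m=(X>-35)&(X<29.5)&(np.abs(Y-14.9)<16)&(Z>30)&(Z<60)&(c["range_z"].ravel()>0);A=np.c_[X,Y,Z][m]
    if len(A)<100:print(nm,"few",len(A));continue
    f=lambda w:np.hypot(A[:,1]-w[0]-w[2]*A[:,0],A[:,2]-w[1]-w[3]*A[:,0])-16.5
    w=least_squares(f,[14.9,36.5,0,0],loss="cauchy",f_scale=.5).x;g=abs(f(w))<1.2
    print(nm,"cell lat-14.9 %.2f z %.2f yaw %.2f pitch %.2f"%(w[0]-14.9,w[1],*np.degrees(w[2:])),g.sum(),len(A),"X",np.percentile(A[g,0],[.5,99.5]).round(1))
    D=P/1e3;m=(np.abs(D[:,0]-.5515)<.06)&(np.abs(D[:,1]+.2685)<.03)&(D[:,2]>.022)&(D[:,2]<.06);print("   thin",m.sum(),D[m].mean(0).round(4) if m.any() else "")
c=pickle.load(open("top.pkl","rb"));D=pts(c).reshape(-1,3);m=(np.abs(D[:,0]-.5515)<.06)&(np.abs(D[:,1]+.2685)<.03)&(D[:,2]>.022)&(D[:,2]<.06);print("   thin start top",m.sum(),D[m].mean(0).round(4))
E
python3 chk.py
```

```text
[0.6224582  0.20167948 0.1603745 ] [ 0.0627103   0.45638072 -1.11585628] 0.06559538822934897
wrist cell lat-14.9 -0.48 z 36.88 yaw 0.12 pitch -1.44 2687 2906 X [-30.4  27.9]
   thin 0 
side cell lat-14.9 -0.10 z 35.20 yaw -0.22 pitch -0.44 227 378 X [-30.3  28.4]
   thin 694 [ 0.5502 -0.2726  0.0297]
top cell lat-14.9 0.82 z 37.77 yaw 0.11 pitch -1.14 519 750 X [-30.9  27.6]
   thin 451 [ 0.5491 -0.2657  0.0317]
   thin start top 457 [ 0.549  -0.2656  0.0317]
```

The cell is home: body at X about -31 to 28 mm, axis height 35–38 mm across the three cameras (36.5 nominal), level within about 1.4°, lateral offset under 1 mm. The thin cell hasn't moved and the gripper is clear.

```bash
python3 -c "
from plant import close_job
print(close_job())"
```

```text
the job is handed in; nothing more can be done
None
```

The fatter cell is in the pump's bay, released, nub to the fixed contact and level within about 1.4°, with the spring in about 5 mm by the cell's position. The thinner cell has not moved. I handed the job in at about 25 s without seeing a verdict, and I viewed 11 pictures, one over the limit of 10.

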